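Open and load the watch-case nest

ROBOT

A 6-joint arm with a two-finger parallel gripper is mounted at the origin on a cart in front of the work surface, level with it; the furniture and walls round the work are solid. World frame = base frame: x ahead of the robot, y to its left, z up, the work surface at z = 0. Lengths are in m, angles in rad, forces in N, time in s.
With the tool pointing down it reaches from about 0.3 to 0.875 m from the base axis. Payload 4.2 kg.
Tool frame: the origin (TCP) lies between the finger pads; the fingertips stand 19 mm ahead of it and the grasp point (between the pads) is the TCP (r.tips_ahead is the distance from the TCP to the fingertips, in m); z points along the fingers, y is the line along which they close (so a half turn about z gives the same grasp; the last joint's range is limited). The gripper opens to 85 mm and grips with 20 to 120 N. Pads are 22 mm wide; open, the fingers measure 114 mm over their backs; the gripper's body (76 mm by 85 mm) begins 54 mm behind the grasp point. The pads swing forward as they close: fully open they stand 13 mm farther back than shut.
Start: joints at [-1.217, 0.32, 1.565, -0, 1.257, -0.02], TCP at [0.21, -0.535, 0.25] pointing down, gripper open.
Joint ranges: [-3.11, 3.11], [-0.84, 2.01], [0.21, 2.61], [-1.34, 4.49], [0.05, 2.63], [-2.56, 2.56]. Speed limits (rad/s): [2.57, 2.57, 3.14, 3.14, 3.14, 3.14].

INTERFACE

Orientations are given as a unit quaternion [x, y, z, w].
In Python, from plant import r gives the robot as it stands.
- The arm moves only by the tool carry_out, never from a script. Its argument "series" is a list of rows, each a list of 3 entries, a list of its own where there are three numbers: the shift along the tool's x, y, z in mm, then the turn about the tool's z in degrees, then the finger opening in mm, from 0 to 85.4. A call has 1 to 20 rows; each row shifts and turns the commanded pose from where the row before left it, along the tool's axes as they then stand; what a row does not reach is not made up. A row lasts 1/10 s, in which the tool goes at most 50 mm and 8.59 degrees, less where a joint would pass 70% of its speed; a pose out of reach is approached as far as the arm can. A call with a gripper value outside its range is refused whole. The fingers move at their own pace and stop on an object; "grip_force" is the grip in N (left out, the last holds). Time passes only in rows, so rows that do not move let the fingers close. It gives the time, the measured TCP pose, the force, the opening and the grip force at its end, in the units of the state.
- r.sense(): the state, without advancing time (a new reading comes with each control period).
- r.get_image(name): name is "scene" or "top" or "wrist"; returns a dict with "image" (400x640x3 uint8, red, green, blue), "fx", "fy", "cx", "cy" (pixels), "distortion" ([k1, k2, p1, p2, k3] as OpenCV has them; the pictures are not rectified), "R" (3x3) and "t" (3): a world point X has camera coordinates R X + t; the wrist camera has in their place "T_tool_cam" (4x4, takes a point from camera to tool coordinates, whose origin is the TCP and whose axes are the flange's). Camera axes: x right, y down, z forward; pixel columns grow to the right and rows downward; lengths in m; the calibration is good to about 2 mm. A picture is of the moment at which its call begins: read the wrist's pose just before it. There is no depth.
- r.hand_in(): hands the job in; it is judged then, once.
The state is a dict: "time": time; "joints": joint angles; "joint_vel": joint speeds; "joint_torque": joint torques, N m; "eef_pos": TCP position; "orientation": TCP orientation; "ft_force": force on the tool from outside, world axes, zero at the start; "torque": the same for the moment, N m; "opening": finger opening in m; "grasp_force": force on a finger pad.
Only numpy, scipy, OpenCV 4.12 (cv2) and the standard library are available. Lean on these libraries where they do the work, as an engineer would, in place of code of your own. Each camera call takes 0.05 s, during which the arm holds its last target. There are 200 camera calls.

TASK

Open the loading nest and fill it with the watch cases on the bench: push each red lock knob round its curved slot to the eye, lift it out and put it in the steel dish; then, when both are out, lift the cover off by its handle and set it flat on the bench clear of the nest. Lastly seat every watch case dial up, flat and fully home in a pocket of its own, its crown in the pocket's notch, and leave the other tools and things on the bench where they are.

Things in the scene. Friction and masses are not known exactly. Their poses are not given: they have to be found in the camera images.
- nest: loading nest, fixed but placed anew each start: aluminium base 76 (x) by 234 mm (y), deck 19 mm above the bench; on it a black pocket block 44 by 138 mm, top at 23 mm, four pockets in a row along y. A curved keyhole slot at each end holds a lock knob (see the eye points). Origin at the centre of its underside; x away from the robot, y left, z up
- left_eye (a point): eye of the left slot, 20 mm across: nest (19.3, 92.4, 19) mm. The slot, 9.5 mm wide, is an arc of 26 mm radius about nest (0, 75) mm that bulges outwards (+y), from its blind end at nest (-19.3, 92.4) mm through (0, 101) to this eye: 96 degrees
- right_eye (a point): eye of the right slot, 20 mm across: nest (-19.3, -92.4, 19) mm. The slot, 9.5 mm wide, is an arc of 26 mm radius about nest (0, -75) mm that bulges outwards (-y), from its blind end at nest (19.3, -92.4) mm through (0, -101) to this eye: 96 degrees
- left_knob: lock knob of the nest's left (+y) end, 47 mm high, 50 g: red ball 22 mm wide on a 9 mm stem; below it a collar 24 mm wide, a 7 mm neck, a foot 16 mm wide and 3 mm thick. Origin under the foot, z up. Starts at the slot's blind end, origin 10 mm above the bench, foot caught under the slot, collar over the cover. Slides freely if not pressed down; at the eye it meets a stop and can be lifted out
- left_ball (a point): centre of the left knob's red ball, 36 mm above its origin
- right_knob: lock knob of the nest's right (-y) end, 47 mm high, 50 g: red ball 22 mm wide on a 9 mm stem; below it a collar 24 mm wide, a 7 mm neck, a foot 16 mm wide and 3 mm thick. Origin under the foot, z up. Starts at the slot's blind end, origin 10 mm above the bench, foot caught under the slot, collar over the cover. Slides freely if not pressed down; at the eye it meets a stop and can be lifted out
- right_ball (a point): centre of the right knob's red ball, 36 mm above its origin
- cover: grey dust cover, loose, 0.2 to 0.35 kg, at first on the nest's deck: flange 74 (x) by 231 mm (y), 4 mm thick, whose curved windows the knobs' collars do not pass; in the middle a hood 53 by 150 mm, top 22 mm above the underside, open below, round the pocket block. Origin at the centre of its underside, axes as the nest's. The bench is clear for it with its centre at world (0.652, -0.185), square
- cover_handle (a point): middle of the cover's black bridge handle, 48 mm above the cover's underside: a bar 10 mm thick along the cover's y, 50 mm straight between two posts, 21 mm free under it
- case1: steel rectangular watch case, 34 (x) by 24 (y) by 12 mm, its white dial 1 mm higher, 35 g, dial up on the bench at the robot's left; a crown 5.6 mm thick stands 3 mm out of the middle of its +y side, axis 4.5 mm above the underside. Origin at the centre of the underside (crown left out), z up. May be absent. Spare clear bench: world (0.445, 0.11)
- case2: brass rectangular watch case, 34 (x) by 24 (y) by 12 mm, its white dial 1 mm higher, 35 g, dial up on the bench at the robot's left; a crown 5.6 mm thick stands 3 mm out of the middle of its +y side, axis 4.5 mm above the underside. Origin at the centre of the underside (crown left out), z up. May be absent. Spare clear bench: world (0.445, 0.11)
- case3: steel rectangular watch case, 34 (x) by 24 (y) by 12 mm, its white dial 1 mm higher, 35 g, dial up on the bench at the robot's left; a crown 5.6 mm thick stands 3 mm out of the middle of its +y side, axis 4.5 mm above the underside. Origin at the centre of the underside (crown left out), z up. May be absent. Spare clear bench: world (0.445, 0.11)
- case4: brass rectangular watch case, 34 (x) by 24 (y) by 12 mm, its white dial 1 mm higher, 35 g, dial up on the bench at the robot's left; a crown 5.6 mm thick stands 3 mm out of the middle of its +y side, axis 4.5 mm above the underside. Origin at the centre of the underside (crown left out), z up. May be absent. Spare clear bench: world (0.445, 0.11)
- pocket1 (a point): centre of the floor of pocket 1 (1 rightmost, 4 leftmost; 34 mm apart), 18 mm above the bench: 36.4 (x) by 26.4 mm (y), 5 mm deep, with a notch for the crown, 9 mm wide and 3.7 mm deep, in the middle of its +y side. A seated case has its origin here and its axes as the nest's, and stands 7 mm proud of the block
- pocket2 (a point): centre of the floor of pocket 2 (1 rightmost, 4 leftmost; 34 mm apart), 18 mm above the bench: 36.4 (x) by 26.4 mm (y), 5 mm deep, with a notch for the crown, 9 mm wide and 3.7 mm deep, in the middle of its +y side. A seated case has its origin here and its axes as the nest's, and stands 7 mm proud of the block
- pocket3 (a point): centre of the floor of pocket 3 (1 rightmost, 4 leftmost; 34 mm apart), 18 mm above the bench: 36.4 (x) by 26.4 mm (y), 5 mm deep, with a notch for the crown, 9 mm wide and 3.7 mm deep, in the middle of its +y side. A seated case has its origin here and its axes as the nest's, and stands 7 mm proud of the block
- pocket4 (a point): centre of the floor of pocket 4 (1 rightmost, 4 leftmost; 34 mm apart), 18 mm above the bench: 36.4 (x) by 26.4 mm (y), 5 mm deep, with a notch for the crown, 9 mm wide and 3.7 mm deep, in the middle of its +y side. A seated case has its origin here and its axes as the nest's, and stands 7 mm proud of the block
- dish: round steel parts dish, fixed, open above: 95 mm across the rim, 18 mm high, flat floor 78 mm across, 4 mm above the bench. Origin at the centre of its underside
- loupe: black eye loupe, 34 mm across, 34 mm high, bystander; origin under its middle
- tweezers: steel tweezers, 131 mm long, lying flat, bystander; origin under its middle
- screwdriver_blue: watch screwdriver with a blue head, 108 mm long, lying flat, bystander; origin under its middle
- oil_vial: small yellow oil vial with a red cap, 14 mm across, 38 mm high, bystander; origin under its middle
- wood_ball: turned wooden ball handle, 31 mm across, 56 mm high, bystander; origin under its middle
- spool: small spool of brass wire, 28 mm across, 14 mm high, bystander; origin under its middle

How it is judged:
On the way, in this order (a step that is already met when the one before it is completed fails the run):
1. both lock knobs are out of the nest and lie or stand in the dish (horizontal distance between each of left_knob, left_ball, right_knob, right_ball and dish below 0.046 m and height (world z) of each of left_ball, right_ball below 0.055 m and linear speed of each of left_knob, right_knob below 0.03 m/s), for 0.2 s.
2. the cover is off the nest and lies flat on the bench, clear of the nest (height (world z) of cover below 0.004 m and angle between cover's own z axis and vertical below 0.04 rad and horizontal distance between cover and nest above 0.08 m and linear speed of cover below 0.02 m/s), for 0.2 s.
At the end, for the whole second after the job is handed in: Both knobs in the dish (within 46 mm of its axis, ball centre below 55 mm); cover flat on the bench, over 80 mm from the nest centre to centre; every case present in a pocket, dial up, at most 1.5 mm above its floor, within 4 mm sideways, tilt under 0.05 rad, square within 0.15 rad; all at rest (all of step 1 and all of step 2 and ((horizontal distance between case1 and pocket1 below 0.004 m and z of case1 in the frame of pocket1 between -0.003 and 0.0015 m) or (horizontal distance between case1 and pocket2 below 0.004 m and z of case1 in the frame of pocket2 between -0.003 and 0.0015 m) or (horizontal distance between case1 and pocket3 below 0.004 m and z of case1 in the frame of pocket3 between -0.003 and 0.0015 m) or (horizontal distance between case1 and pocket4 below 0.004 m and z of case1 in the frame of pocket4 between -0.003 and 0.0015 m)) and angle between each of case1, case2, case3, case4's own z axis and vertical below 0.05 rad and angle between the x axis of each of case1, case2, case3, case4 and the x axis of nest, either way round below 0.15 rad and linear speed of each of case1, case2, case3, case4 below 0.02 m/s and ((horizontal distance between case2 and pocket1 below 0.004 m and z of case2 in the frame of pocket1 between -0.003 and 0.0015 m) or (horizontal distance between case2 and pocket2 below 0.004 m and z of case2 in the frame of pocket2 between -0.003 and 0.0015 m) or (horizontal distance between case2 and pocket3 below 0.004 m and z of case2 in the frame of pocket3 between -0.003 and 0.0015 m) or (horizontal distance between case2 and pocket4 below 0.004 m and z of case2 in the frame of pocket4 between -0.003 and 0.0015 m)) and ((horizontal distance between case3 and pocket1 below 0.004 m and z of case3 in the frame of pocket1 between -0.003 and 0.0015 m) or (horizontal distance between case3 and pocket2 below 0.004 m and z of case3 in the frame of pocket2 between -0.003 and 0.0015 m) or (horizontal distance between case3 and pocket3 below 0.004 m and z of case3 in the frame of pocket3 between -0.003 and 0.0015 m) or (horizontal distance between case3 and pocket4 below 0.004 m and z of case3 in the frame of pocket4 between -0.003 and 0.0015 m)) and ((horizontal distance between case4 and pocket1 below 0.004 m and z of case4 in the frame of pocket1 between -0.003 and 0.0015 m) or (horizontal distance between case4 and pocket2 below 0.004 m and z of case4 in the frame of pocket2 between -0.003 and 0.0015 m) or (horizontal distance between case4 and pocket3 below 0.004 m and z of case4 in the frame of pocket3 between -0.003 and 0.0015 m) or (horizontal distance between case4 and pocket4 below 0.004 m and z of case4 in the frame of pocket4 between -0.003 and 0.0015 m))); the robot touches nothing.
It fails at once if a bystander (loupe, tweezers, screwdriver, oil vial, wooden ball handle, spool) is moved more than 30 mm (distance of any of loupe, tweezers, screwdriver_blue, oil_vial, wood_ball, spool from where it was at the start of the episode above 0.03 m).
Of case1, case2, case3, case4 only 3 to 4 are there at a start; the rules pass over those that are not, and their reading is None.
At some moment in a run one of case1, case2, case3, case4 may be knocked a few centimetres aside while the robot is not near it.
Once in a run the grip may slacken for a moment while it holds something.
It also fails if it takes over 200 s, if anything falls off the work surface, if the arm or the gripper's body presses on something with over 40 N, if the wrist force passes 120 N, or if a joint passes its speed limit or range.

## Working session

There is one attempt and no reset: what is moved stays moved. The work goes in short steps, Python scripts to look and compute and a tool call to move; the robot and the scene stay as the last step left them, time stands still between calls to the robot, and variables do not carry over. Pictures are saved under pics/ and viewed, at most 14 in all, crops included, and the job is handed in when it is done.

Besides the shell and the picture viewer there is one more tool, called after "Emit:" as name(argument=value, ...) on one line, values as JSON. carry_out: Moves the arm, as the interface text tells. Its arguments: {"type":"object","properties":{"series":{"type":"array","items":{"type":"array"}},"grip_force":{"type":"number"}},"required":["series"]}

```bash
mkdir -p pics; ls
cat > h.py <<'E'
from plant import r
import numpy as np, cv2
from scipy.spatial.transform import Rotation as Ro
def cam(name):
    s=r.sense(); d=r.get_image(name)
    K=np.array([[d['fx'],0,d['cx']],[0,d['fy'],d['cy']],[0,0,1]]); D=np.array(d['distortion'],float)
    if name=='wrist':
        T=np.eye(4);T[:3,:3]=Ro.from_quat(s['orientation']).as_matrix();T[:3,3]=s['eef_pos']
        T=np.linalg.inv(T@np.array(d['T_tool_cam'])); R,t=T[:3,:3],T[:3,3]
    else: R,t=np.array(d['R']),np.array(d['t'])
    return dict(im=d['image'][:,:,::-1].copy(),K=K,D=D,R=R,t=t)
def save(c,n): 
    cv2.imwrite(f'pics/{n}.png',c['im']); np.savez(f'{n}.npz',**c)
def load(n): return dict(np.load(f'{n}.npz'))
def ray(c,px):
    u=cv2.undistortPoints(np.array(px,float).reshape(-1,1,2),c['K'],c['D']).reshape(-1,2)
    d=np.c_[u,np.ones(len(u))]@c['R']; return -c['R'].T@c['t'],d
def at(c,px,z):
    o,d=ray(c,px); return o+d*((z-o[2])/d[:,2])[:,None]
def proj(c,P): return cv2.projectPoints(np.array(P,float).reshape(-1,3),cv2.Rodrigues(c['R'])[0],c['t'],c['K'],c['D'])[0].reshape(-1,2)
def st():
    s=r.sense(); R=Ro.from_quat(s['orientation']).as_matrix()
    print('t',s['time'],'p',np.round(s['eef_pos'],4),'x',np.round(R[:,0],3),'y',np.round(R[:,1],3),'z',np.round(R[:,2],3),'open',s['opening'],'F',np.round(s['ft_force'],1),s['grasp_force'],'j6',round(s['joints'][5],2))
    return s,R
E
python3 - <<'E'
from h import *
st()
for n in('top','scene','wrist'):
    c=cam(n);save(c,n+'0');print(n,c['R'],-c['R'].T@c['t'])
E
```

```text
pics
t 0.0 p [ 0.2098 -0.5349  0.2495] x [0.931 0.365 0.   ] y [ 0.365 -0.931 -0.002] z [-0.001  0.002 -1.   ] open 0.0853154183319432 F [-0.2 -0.5  0.1] 0.0 j6 -0.02
top [[-0.01616449 -0.99971565  0.0175306 ]
 [-0.99582395  0.01452105 -0.09013212]
 [ 0.08985193 -0.01891433 -0.99577552]] [ 0.41765728 -0.0313078   1.21264683]
scene [[-0.57765884 -0.8162671  -0.00427637]
 [-0.5494439   0.39269614 -0.73749654]
 [ 0.60367347 -0.42367177 -0.67533737]] [-0.21569434  0.44767564  0.89256325]
wrist [[ 3.65262670e-01 -9.30904474e-01 -2.03736557e-04]
 [-8.97980883e-01 -3.52401985e-01  2.63520729e-01]
 [-2.45384423e-01 -9.60713336e-02 -9.64653712e-01]] [ 0.27240449 -0.50998207  0.37366637]
```

View pics/top0.png

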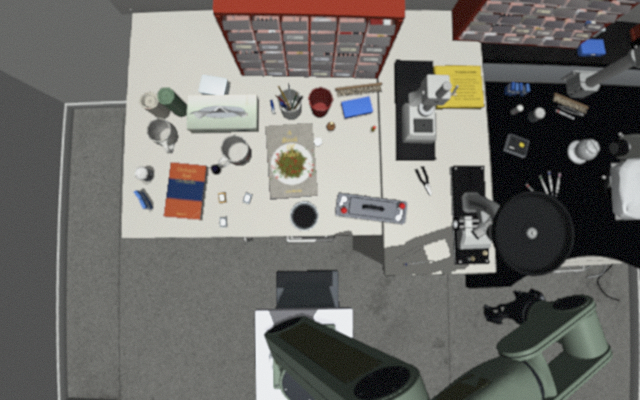

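View pics/scene0.png

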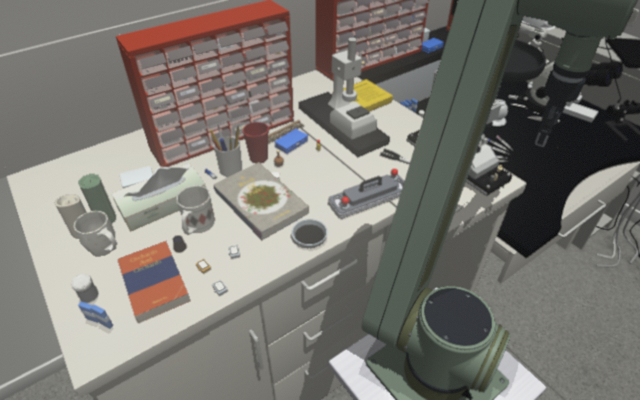

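Top view: brass case (222,197), steel cases (247,197) and (223,221); dish (304,215), nest around (371,208), loupe (215,168). I'll take rough positions from this, then use the wrist camera.

Run:
```python
from h import *
c=load('top0'); print(c['K'][0,0])
for n,p,z in [('c2',(222,197),.012),('cA',(247,197),.012),('cB',(223,221),.012),('dish',(304,215),.018),('handle',(372,207.5),.067),('lk',(344,210),.046),('rk',(403,205),.046)]:
    print(n,at(c,[p],z)[0].round(4))
print(proj(c,[[.652,-.185,0]]))
a=c['im'][180:260,200:420]; cv2.imwrite('pics/top0c.png',cv2.resize(a,None,fx=3.6,fy=3.6,interpolation=cv2.INTER_CUBIC))
```

```text
365.4487981533876
c2 [0.5219 0.2638 0.012 ]
cA [0.5207 0.181  0.012 ]
cB [0.4427 0.2601 0.012 ]
dish [ 0.4585 -0.0063  0.018 ]
handle [ 0.477  -0.2217  0.067 ]
lk [ 0.4715 -0.135   0.046 ]
rk [ 0.4845 -0.3262  0.046 ]
[[356.37366967 156.94211246]]
```

View pics/top0c.png

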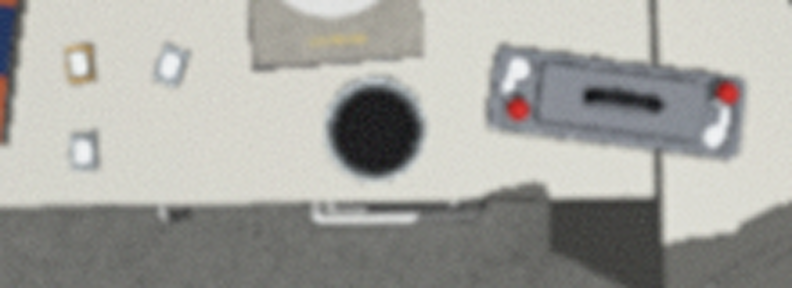

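Emit:
carry_out(series=[[[36, -20, 0], 0, 85], [[36, -20, 0], 0, 85], [[36, -20, 0], 0, 85], [[36, -20, 0], 0, 85], [[36, -20, 0], 0, 85], [[36, -20, 0], 0, 85], [[36, -20, 0], 0, 85], [[36, -20, 0], 0, 85], [[36, -20, 0], 0, 85], [[33, -18, 0], 0, 85], [[0, 0, 0], 7, 85], [[0, 0, 0], 7, 85], [[0, 0, 0], 7, 85], [[0, 0, 0], 7, 85], [[0, 0, 0], 0, 85]])

```text
time: 1.65
eef_pos: [0.4699, -0.2205, 0.25]
orientation: [0.998, -0.057, -0.0, -0.0]
ft_force: [0.3, -0.1, -0.1]
opening: 0.0849
grasp_force: 0.0
```

Run:
```python
from h import *
st();c=cam('wrist');save(c,'w1');print(c['K'][0,0])
```

```text
t 1.65 p [ 0.4699 -0.2205  0.25  ] x [ 0.993 -0.114 -0.001] y [-0.114 -0.993 -0.   ] z [-0.001  0.    -1.   ] open 0.08488208654694845 F [ 0.3 -0.1 -0.1] 0.0 j6 1.22
280.23763726701435
```

View pics/w1.png

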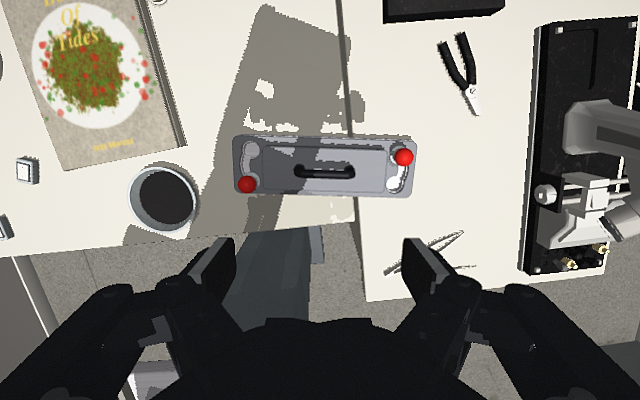

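The wrist view shows the nest centred at (324,166), knobs at (247,184) and (404,157), the dish at (163,197), tweezers at (425,252).

Run:
```python
from h import *
c=load('w1'); im=c['im'].astype(int)
m=((im[:,:,2]>150)&(im[:,:,1]<70)&(im[:,:,0]<70)).astype(np.uint8); m[:,:200]=0
n,l,s,ce=cv2.connectedComponentsWithStats(m)
for i in range(1,n):
    if s[i,4]>60: print(ce[i],s[i],at(c,[ce[i]],.046))
a=c['im'][120:240,120:420]; cv2.imwrite('pics/w1c.png',cv2.resize(a,(780,312),interpolation=cv2.INTER_CUBIC))
```

```text
[404.24311927 157.38073394] [396 150  17  16 218] [[ 0.48161205 -0.32328624  0.046     ]]
```

View pics/w1c.png

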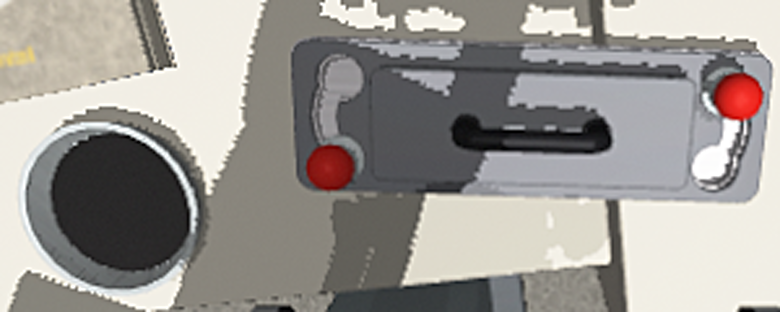

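```bash
cat > nest.py <<'E'
import numpy as np
N=(0,0,0)
def nw(p,N):
    c,s=np.cos(N[2]),np.sin(N[2]); return np.array([N[0]+c*p[0]-s*p[1],N[1]+s*p[0]+c*p[1]])
E
python3 - <<'E'
from h import *
from nest import nw
c=load('w1')
L=at(c,[(246.9,184.2)],.046)[0];Rr=at(c,[(404,157.1)],.046)[0]
print(L,Rr,np.linalg.norm(L-Rr),'expect',2*np.hypot(19.3,92.4)*1e-3)
d=L-Rr; yaw=np.arctan2(d[1],d[0])-np.arctan2(92.4,-19.3); print('yaw',yaw)
m=(L+Rr)/2;print(m)
le=at(c,[(251.2,149.2)],.021)[0]; print('left eye meas',le,'pred',nw((.0193,.0924),(m[0],m[1],yaw)))
e=at(c,[(120+371/2.6,120+183/2.6),(120+686/2.6,120+189/2.6)],.041); print('hood front edge',e,'yaw',np.arctan2(*(e[0]-e[1])[[1,0]])-np.pi/2)
print('dish',at(c,[(120+111/2.6,120+206/2.6)],.018))
print('handle',at(c,[(120+465/2.6,120+133/2.6),(120+598/2.6,120+136/2.6)],.067))
print('dial', at(c,[(27,171)],.013), 'tweez',at(c,[(385,272),(463,232)],.003))
E
```

```text
[ 0.47083633 -0.13383366  0.046     ] [ 0.48197522 -0.32301218  0.046     ] 0.18950616445990767 expect 0.1887882411592417
yaw -0.14710153653829128
[ 0.47640578 -0.22842292  0.046     ]
left eye meas [ 0.50959262 -0.14014313  0.021     ] pred [ 0.50904055 -0.13984967]
hood front edge [[ 0.45991266 -0.15034769  0.041     ]
 [ 0.43995179 -0.29808941  0.041     ]] yaw -0.13429337132554164
dish [[ 0.4580094  -0.00939216  0.018     ]]
handle [[ 0.4830579  -0.19995116  0.067     ]
 [ 0.47527432 -0.25629227  0.067     ]]
dial [[0.51779312 0.17392779 0.013     ]] tweez [[ 0.30621648 -0.30172724  0.003     ]
 [ 0.35718454 -0.41727693  0.003     ]]
```

Emit:
carry_out(series=[[[-4.5, -43, 0], 0, 85], [[-4.5, -43, 0], 0, 85], [[0, 0, 0], -8, 60], [[0, 0, 0], -8, 60], [[0, 0, 0], -8, 60], [[0, 0, 0], -8, 60], [[0, 0, 0], -8, 60], [[0, 0, 0], -8, 60], [[0, 0, 0], -8, 60], [[0, 0, 0], -8, 60], [[0, 0, 0], -8, 60], [[0, 0, 0], -8, 60], [[0, 0, 0], -8, 60], [[0, 0, 40], 0, 60], [[0, 0, 40], 0, 60], [[0, 0, 40], 0, 60], [[0, 0, 0], 0, 60]])

```text
time: 3.4
eef_pos: [0.4672, -0.1331, 0.126]
orientation: [0.757, 0.653, -0.003, -0.005]
ft_force: [-0.8, 0.4, 0.6]
opening: 0.0597
grasp_force: 0.0
```

Run:
```python
from h import *
s,R=st();c=cam('wrist');save(c,'w2')
print('tcp->ball in tool mm',R.T@(np.array([.4708,-.1338,.050])-s['eef_pos'])*1e3)
im=c['im'].astype(int)
m=((im[:,:,2]>100)&(im[:,:,1]<60)&(im[:,:,0]<60)).astype(np.uint8)
n,l,s,ce=cv2.connectedComponentsWithStats(m)
for i in range(1,n):
    if s[i,4]>60: print(ce[i],s[i],at(c,[ce[i]],.046))
```

```text
t 3.4 p [ 0.4672 -0.1331  0.126 ] x [0.147 0.989 0.002] y [ 0.989 -0.147 -0.011] z [-0.011  0.003 -1.   ] open 0.05974715965980681 F [-0.8  0.4  0.6] 0.0 j6 -0.15
tcp->ball in tool mm [-0.30473752  4.48470324 75.94779706]
[323.9858156  210.36879433] [316 204  17  15 141] [[ 0.47120372 -0.13422567  0.046     ]]
[634.07920792 275.79207921] [628 271  12  12 101] [[ 0.72733285 -0.23213214  0.046     ]]
```

View pics/w2.png

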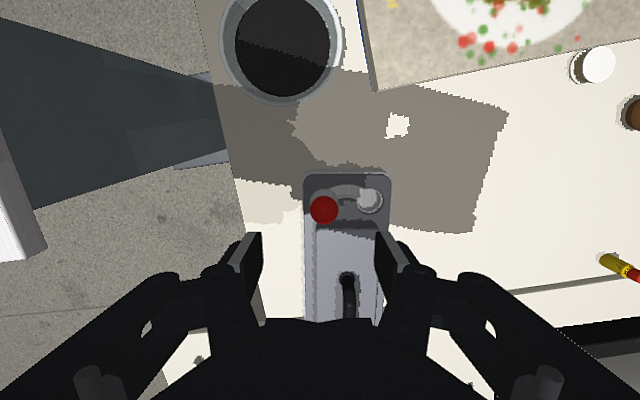

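Ball at (324,210), confirming the position; descending and gripping.

Emit:
carry_out(series=[[[0, 4.2, 20], 0, 60], [[0, 0, 28], 0, 60], [[0, 0, 28], 0, 60], [[0, 0, 0], 0, 60], [[0, 0, 0], 0, 15], [[0, 0, 0], 0, 15], [[0, 0, 0], 0, 15], [[0, 0, 0], 0, 15], [[0, 0, 0], 0, 15]], grip_force=25)

```text
time: 4.35
eef_pos: [0.4756, -0.135, 0.0563]
orientation: [0.758, 0.652, 0.001, 0.001]
ft_force: [-2.4, 0.1, 7.2]
opening: 0.0198
grasp_force: 24.2
```

Run:
```python
from h import *
st()
```

```text
t 4.35 p [ 0.4756 -0.135   0.0563] x [ 0.149  0.989 -0.001] y [ 0.989 -0.149  0.002] z [ 0.002 -0.001 -1.   ] open 0.019782866010556198 F [-2.4  0.1  7.2] 24.15067881345749 j6 -0.15
```

Emit:
carry_out(series=[[[0, 0, 0], 0, 45], [[0, 0, 0], 0, 45], [[0, -4.5, 4], 0, 45], [[0, 0, 3], 0, 45], [[0, 0, 0], 0, 45], [[0, 0, 0], 0, 45], [[0, 0, 0], 0, 45]])

```text
time: 5.05
eef_pos: [0.4708, -0.1342, 0.0472]
orientation: [0.758, 0.652, -0.0, 0.0]
ft_force: [-0.5, 0.3, 0.5]
opening: 0.0449
grasp_force: 0.0
```

Run:
```python
from h import *
st();c=cam('wrist');save(c,'w3')
a=c['im'][120:330,200:440]; cv2.imwrite('pics/w3c.png',cv2.resize(a,None,fx=2.5,fy=2.5,interpolation=cv2.INTER_CUBIC))
```

```text
t 5.05 p [ 0.4708 -0.1342  0.0472] x [ 0.149  0.989 -0.   ] y [ 0.989 -0.149  0.   ] z [ 0. -0. -1.] open 0.044903872733412585 F [-0.5  0.3  0.5] 0.0 j6 -0.15
```

View pics/w3c.png

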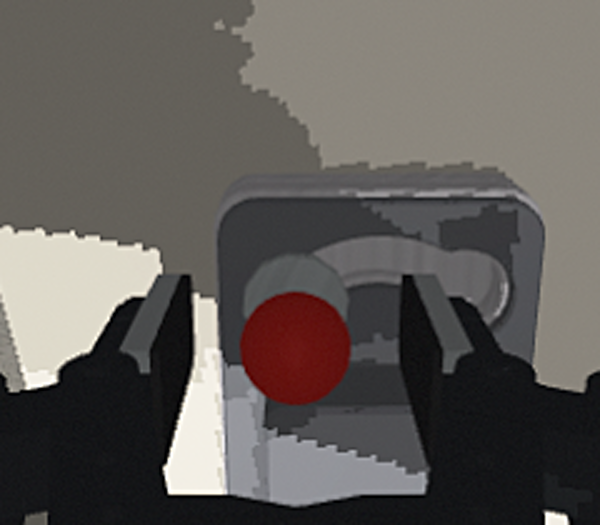

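The ball (296,349 in crop) sits between the pads, knob still at the blind end. Closing.

Emit:
carry_out(series=[[[0, 0, 0], 0, 15], [[0, 0, 0], 0, 15], [[0, 0, 0], 0, 15], [[0, 0, 0], 0, 15], [[0, 0, 0], 0, 15], [[0, 0, 0], 0, 15]], grip_force=25)

```text
time: 5.7
eef_pos: [0.4708, -0.1342, 0.0474]
orientation: [0.758, 0.652, 0.0, 0.0]
ft_force: [-0.6, 0.3, 2.1]
opening: 0.0201
grasp_force: 24.4
```

Emit:
carry_out(series=[[[2.5, 2.6, 0], 0, 15], [[2.1, 2.9, 0], 0, 15], [[1.7, 3.2, 0], 0, 15], [[1.2, 3.4, 0], 0, 15], [[0.8, 3.6, 0], 0, 15], [[0.3, 3.6, 0], 0, 15], [[-0.3, 3.6, 0], 0, 15], [[-0.8, 3.6, 0], 0, 15], [[-1.2, 3.4, 0], 0, 15], [[-1.7, 3.2, 0], 0, 15], [[-2.1, 2.9, 0], 0, 15], [[-2.5, 2.6, 0], 0, 15], [[0, 0, 0], 0, 15], [[0, 0, 0], 0, 15], [[0, 0, 0], 0, 15]])

```text
time: 7.2
eef_pos: [0.5085, -0.1393, 0.0476]
orientation: [0.758, 0.652, -0.0, -0.001]
ft_force: [-1.1, 2.0, 4.9]
opening: 0.0198
grasp_force: 24.6
```

Emit:
carry_out(series=[[[0, 0, -3], 0, 15], [[0, 0, -5], 0, 15], [[0, 0, -10], 0, 15], [[0, 0, -20], 0, 15], [[0, 0, -25], 0, 15], [[0, 0, -25], 0, 15], [[0, 0, 0], 0, 15], [[0, 0, 0], 0, 15]])

```text
time: 8.0
eef_pos: [0.5089, -0.1399, 0.1359]
orientation: [0.758, 0.652, 0.0, 0.001]
ft_force: [-0.1, 0.3, -0.1]
opening: 0.0201
grasp_force: 24.5
```

Run:
```python
from h import *
s,R=st();c=cam('wrist');save(c,'w4')
print('to dish in tool',R.T@(np.array([.458,-.008,.060])-s['eef_pos'])*1e3)
a=c['im'][0:350,100:540]; cv2.imwrite('pics/w4.png',a)
```

```text
t 8.0 p [ 0.5089 -0.1399  0.1359] x [ 0.149  0.989 -0.   ] y [ 0.989 -0.149  0.001] z [ 0.001 -0.    -1.   ] open 0.020057779849175287 F [-0.1  0.3 -0.1] 24.546508491039276 j6 -0.14
to dish in tool [122.88493909 -70.0962793   75.75509777]
```

View pics/w4.png

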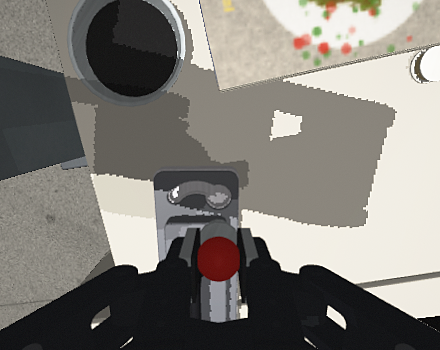

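Run:
```python
from h import *
c=load('w4'); s,R=st()
g=cv2.cvtColor(c['im'],cv2.COLOR_BGR2GRAY)
m=(g<60).astype(np.uint8); m[110:]=0; m[:,:150]=0; m[:,320:]=0
p=np.argwhere(m)[:,::-1]; 
k,_=max([(q,cv2.contourArea(q)) for q in cv2.findContours(m,0,2)[0]],key=lambda a:a[1])
k=k[k[:,0,1]>2]
P=at(c,k[:,0].astype(float),.004)
A=np.c_[2*P[:,:2],np.ones(len(P))]; x=np.linalg.lstsq(A,(P[:,:2]**2).sum(1),rcond=None)[0]
print(x[:2],np.sqrt(x[2]+x[0]**2+x[1]**2))
print('to',R.T@(np.array([x[0],x[1]+.018,.0424])-s['eef_pos'])*1e3)
```

```text
t 8.05 p [ 0.5083 -0.1398  0.135 ] x [0.149 0.989 0.   ] y [ 0.989 -0.149 -0.001] z [-0.001  0.    -1.   ] open 0.02014043948229806 F [ 0.  -0.3 -0.3] 24.54677402973175 j6 -0.14
[ 0.45566837 -0.00608312] 0.038004426296677774
to [142.12342078 -74.55307765  92.61772541]
```

Emit:
carry_out(series=[[[28, -15, 0], 0, 15], [[28, -15, 0], 0, 15], [[28, -15, 0], 0, 15], [[28, -15, 0], 0, 15], [[29, -14, 0], 0, 15], [[0, 0, 25], 0, 15], [[0, 0, 25], 0, 15], [[0, 0, 20], 0, 15], [[0, 0, 10], 0, 15], [[0, 0, 5], 0, 15], [[0, 0, 4], 0, 15], [[0, 0, 0], 0, 15], [[0, 0, 0], 0, 15], [[0, 0, 0], 0, 15]])

```text
time: 9.45
eef_pos: [0.4571, 0.0105, 0.0469]
orientation: [0.758, 0.652, 0.001, 0.001]
ft_force: [-0.2, 1.3, -0.5]
opening: 0.0199
grasp_force: 24.5
```

Emit:
carry_out(series=[[[0, 0, 3], 0, 15], [[0, 0, 1], 0, 15], [[0, 0, 1], 0, 15], [[0, 0, 0], 0, 15], [[0, 0, 0], 0, 15]])

```text
time: 9.95
eef_pos: [0.4567, 0.0106, 0.0413]
orientation: [0.758, 0.652, -0.0, -0.0]
ft_force: [0.3, -0.8, -0.7]
opening: 0.0204
grasp_force: 24.5
```

Emit:
carry_out(series=[[[0, 0, 1], 0, 15], [[0, 0, 0], 0, 15], [[0, 0, 0], 0, 26], [[0, 0, 0], 0, 32], [[0, 0, 0], 0, 45], [[0, 0, 0], 0, 45], [[0, 0, -10], 0, 45], [[0, 0, -25], 0, 45], [[0, 0, -30], 0, 45], [[0, 0, -30], 0, 45], [[0, 0, 0], 0, 45], [[0, 0, 0], 0, 45]])

```text
time: 11.15
eef_pos: [0.4568, 0.0106, 0.1361]
orientation: [0.758, 0.652, 0.001, 0.001]
ft_force: [-0.7, 0.2, 0.1]
opening: 0.0448
grasp_force: 0.0
```

Run:
```python
from h import *
s,R=st();c=cam('wrist');save(c,'w5')
print('to rknob in tool',R.T@(np.array([.482,-.323,.047])-s['eef_pos'])*1e3)
cv2.imwrite('pics/w5.png',c['im'][80:350,150:500])
```

```text
t 11.15 p [0.4568 0.0106 0.1361] x [0.149 0.989 0.   ] y [ 0.989 -0.149  0.002] z [ 0.002 -0.    -1.   ] open 0.04475177737938695 F [-0.7  0.2  0.1] 0.0 j6 0.15
to rknob in tool [-326.10056238   74.49988436   89.21203298]
```

View pics/w5.png

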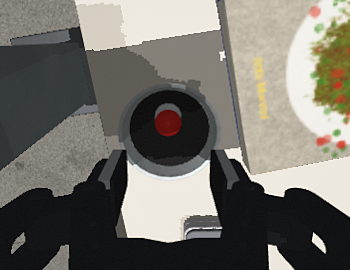

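Emit:
carry_out(series=[[[-40, 9, 0], 0, 45], [[-40, 9, 0], 0, 45], [[-40, 9, 0], 0, 45], [[-40, 9, 0], 0, 45], [[-40, 9, 0], 0, 45], [[-40, 9, 0], 0, 45], [[-40, 9, 0], 0, 45], [[-46, 11, 0], 0, 45], [[0, 0, 20], 0, 45], [[0, 0, 0], 0, 45], [[0, 0, 0], 0, 45], [[0, 0, 0], 0, 45], [[0, 0, 0], 0, 45]])

```text
time: 12.5
eef_pos: [0.4815, -0.3221, 0.116]
orientation: [0.758, 0.653, 0.0, 0.0]
ft_force: [0.2, -0.8, 0.2]
opening: 0.0449
grasp_force: 0.0
```

Run:
```python
from h import *
s,R=st();c=cam('wrist');save(c,'w6')
im=c['im'].astype(int)
m=((im[:,:,2]>100)&(im[:,:,1]<60)&(im[:,:,0]<60)).astype(np.uint8)
n,l,S,ce=cv2.connectedComponentsWithStats(m)
for i in range(1,n):
    if S[i,4]>60:
        P=at(c,[ce[i]],.046)[0];print(ce[i],S[i],P,'to',R.T@(P-s['eef_pos'])*1e3)
d=load('w5');print('dish',at(d,[(317.5,210.5)],.018))
```

```text
t 12.5 p [ 0.4815 -0.3221  0.116 ] x [ 0.148  0.989 -0.   ] y [ 0.989 -0.148  0.001] z [ 0.001 -0.    -1.   ] open 0.04491611939544575 F [ 0.2 -0.8  0.2] 0.0 j6 -0.46
[318.48148148 214.70987654] [311 207  17  16 162] [ 0.48221843 -0.32289754  0.046     ] to [-0.68756716  0.75999223 69.96796987]
dish [[ 0.45500362 -0.00283387  0.018     ]]
```

Emit:
carry_out(series=[[[-0.7, 0.5, 23], 0, 45], [[0, 0, 23], 0, 45], [[0, 0, 23], 0, 45], [[0, 0, 0], 0, 45], [[0, 0, 0], 0, 45], [[0, 0, 0], 0, 15], [[0, 0, 0], 0, 15], [[0, 0, 0], 0, 15], [[0, 0, 0], 0, 15], [[0, 0, 0], 0, 15], [[0, 0, 0], 0, 15]])

```text
time: 13.65
eef_pos: [0.4824, -0.3242, 0.0478]
orientation: [0.758, 0.652, 0.0, 0.002]
ft_force: [0.1, 1.2, 6.5]
opening: 0.02
grasp_force: 24.4
```

Emit:
carry_out(series=[[[-2.5, -2.6, -0.5], 0, 15], [[-2.1, -2.9, 0], 0, 15], [[-1.7, -3.2, 0], 0, 15], [[-1.2, -3.4, 0], 0, 15], [[-0.8, -3.6, 0], 0, 15], [[-0.3, -3.6, 0], 0, 15], [[0.3, -3.6, 0], 0, 15], [[0.8, -3.6, 0], 0, 15], [[1.2, -3.4, 0], 0, 15], [[1.7, -3.2, 0], 0, 15], [[2.1, -2.9, 0], 0, 15], [[2.5, -2.6, 0], 0, 15], [[0, 0, 0], 0, 15], [[0, 0, 0], 0, 15], [[0, 0, 0], 0, 15]])

```text
time: 15.15
eef_pos: [0.4443, -0.3193, 0.0479]
orientation: [0.758, 0.652, 0.0, 0.002]
ft_force: [2.3, -2.5, 6.8]
opening: 0.0201
grasp_force: 24.6
```

Emit:
carry_out(series=[[[1, 0, 0], 0, 15], [[0.8, 0, 0], 0, 15], [[0, 0, -2], 0, 15], [[0, 0, -3], 0, 15], [[0, 0, 0], 0, 15]])

```text
time: 15.65
eef_pos: [0.4432, -0.3159, 0.0517]
orientation: [0.758, 0.652, -0.0, -0.0]
ft_force: [0.3, -1.2, 0.4]
opening: 0.0205
grasp_force: 24.5
```

Emit:
carry_out(series=[[[0, 0, -5], 0, 15], [[0, 0, -10], 0, 15], [[0, 0, -20], 0, 15], [[0, 0, -25], 0, 15], [[0, 0, -30], 0, 15], [[0, 0, 0], 0, 15], [[0, 0, 0], 0, 15], [[0, 0, 0], 0, 15]])

```text
time: 16.45
eef_pos: [0.4429, -0.3154, 0.141]
orientation: [0.758, 0.652, -0.0, -0.001]
ft_force: [0.8, 0.6, -1.0]
opening: 0.0199
grasp_force: 24.6
```

Run:
```python
from h import *
s,R=st()
print(R.T@(np.array([.456,-.024,.0410])-s['eef_pos'])*1e3)
c=cam('wrist');save(c,'w7'); cv2.imwrite('pics/w7.png',c['im'][80:350,150:500])
```

```text
t 16.45 p [ 0.4429 -0.3154  0.141 ] x [0.149 0.989 0.001] y [ 0.989 -0.149 -0.002] z [-0.002  0.001 -1.   ] open 0.019874734518151516 F [ 0.8  0.6 -1. ] 24.59003984928131 j6 -0.49
[289.99504333 -30.2826385  100.3858158 ]
```

View pics/w7.png

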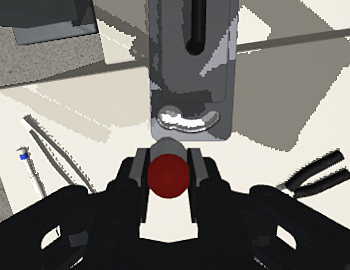

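Emit:
carry_out(series=[[[41, -4, 0], 0, 15], [[41, -4, 0], 0, 15], [[41, -4, 0], 0, 15], [[41, -4, 0], 0, 15], [[41, -4, 0], 0, 15], [[41, -5, 0], 0, 15], [[44, -5, 0], 0, 15], [[0, 0, 25], 0, 15], [[0, 0, 25], 0, 15], [[0, 0, 25], 0, 15], [[0, 0, 12], 0, 15], [[0, 0, 8], 0, 15], [[0, 0, 3], 0, 15], [[0, 0, 0], 0, 15], [[0, 0, 0], 0, 15]])

```text
time: 18.0
eef_pos: [0.4577, -0.0249, 0.0442]
orientation: [0.758, 0.652, 0.0, 0.0]
ft_force: [-0.7, -0.6, 0.2]
opening: 0.0199
grasp_force: 24.6
```

Emit:
carry_out(series=[[[0, 0, 2], 0, 15], [[0, 0, 1], 0, 15], [[0, 0, 0.7], 0, 15], [[0, 0, 0], 0, 15], [[0, 0, 0], 0, 26], [[0, 0, 0], 0, 32], [[0, 0, 0], 0, 45], [[0, 0, 0], 0, 45], [[0, 0, -10], 0, 45], [[0, 0, -25], 0, 45], [[0, 0, -30], 0, 45], [[0, 0, -30], 0, 45], [[0, 0, 0], 0, 45], [[0, 0, 0], 0, 45]])

```text
time: 19.4
eef_pos: [0.4575, -0.0248, 0.1359]
orientation: [0.758, 0.652, 0.001, 0.001]
ft_force: [0.3, -0.1, -0.7]
opening: 0.045
grasp_force: 0.0
```

Run:
```python
from h import *
s,R=st()
print(R.T@(np.array([.4775,-.2283,.20])-s['eef_pos'])*1e3)
c=cam('wrist');save(c,'w8'); cv2.imwrite('pics/w8.png',c['im'][80:350,150:500])
```

```text
t 19.4 p [ 0.4575 -0.0248  0.1359] x [0.149 0.989 0.   ] y [ 0.989 -0.149  0.002] z [ 0.002 -0.    -1.   ] open 0.04496532104572146 F [ 0.3 -0.1 -0.7] 0.0 j6 0.07
[-198.21119622   50.29764833  -64.00478079]
```

View pics/w8.png

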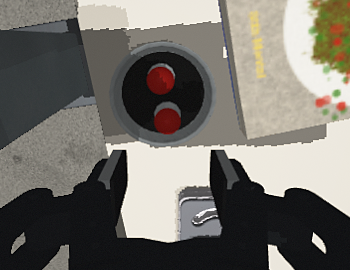

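Both knobs stand in the dish. On to the cover handle.

Emit:
carry_out(series=[[[-40, 10, 0], 0, 45], [[-40, 10, 0], 0, 45], [[-40, 10, 0], 0, 45], [[-40, 10, 0], 0, 45], [[-38, 10, 0], 0, 45], [[0, 0, 0], 0, 45], [[0, 0, 0], 0, 45], [[0, 0, 30], 0, 45], [[0, 0, 25], 0, 45], [[0, 0, 14.5], 0, 45], [[0, 0, 0], 0, 45], [[0, 0, 0], 0, 45], [[0, 0, 0], 0, 5], [[0, 0, 0], 0, 5], [[0, 0, 0], 0, 5], [[0, 0, 0], 0, 5], [[0, 0, 0], 0, 5], [[0, 0, 0], 0, 5]], grip_force=70)

```text
time: 21.25
eef_pos: [0.4775, -0.2281, 0.0665]
orientation: [0.758, 0.652, 0.0, 0.001]
ft_force: [-1.3, 0.8, 5.9]
opening: 0.008
grasp_force: 68.5
```

Emit:
carry_out(series=[[[0, 0, -3], 0, 5], [[0, 0, -5], 0, 5], [[0, 0, -10], 0, 5], [[0, 0, -15], 0, 5], [[0, 0, -20], 0, 5], [[0, 0, -25], 0, 5], [[0, 0, 0], 0, 5], [[0, 0, 0], 0, 5], [[0, 0, 0], 0, 5]])

```text
time: 22.15
eef_pos: [0.4763, -0.2277, 0.1425]
orientation: [0.758, 0.652, -0.0, -0.001]
ft_force: [-0.2, 0.8, -2.2]
opening: 0.0081
grasp_force: 68.4
```

Run:
```python
from h import *
s,R=st()
print(R.T@(np.array([.652,-.185,.1])-s['eef_pos'])*1e3)
c=cam('scene');save(c,'s2');a=c['im'][90:260,250:520]; cv2.imwrite('pics/s2.png',cv2.resize(a,None,fx=2.5,fy=2.5))
```

```text
t 22.15 p [ 0.4763 -0.2277  0.1425] x [0.149 0.989 0.001] y [ 0.989 -0.149 -0.002] z [-0.002  0.001 -1.   ] open 0.008101511978004699 F [-0.2  0.8 -2.2] 68.370441198349 j6 -0.32
[ 68.37046293 167.41452239  42.20484896]
```

View pics/s2.png

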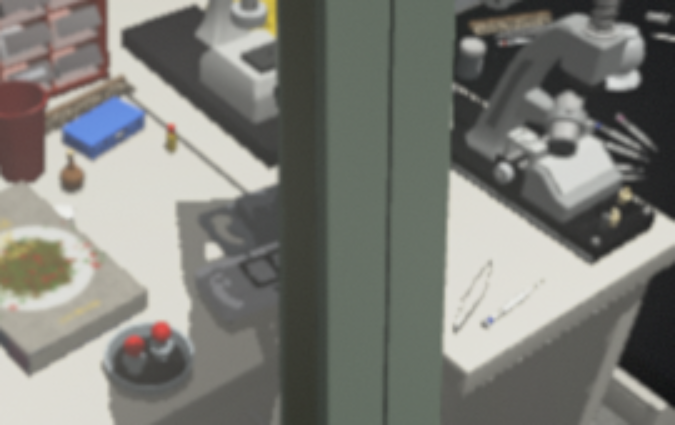

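Emit:
carry_out(series=[[[8, 20, 0], 0, 5], [[14, 34, 0], 0, 5], [[14, 34, 0], 0, 5], [[14, 34, 0], 0, 5], [[11, 28, 0], 0, 5], [[7.4, 17.4, 0], 0, 5], [[0, 0, 0], -4.3, 5], [[0, 0, 0], -4.3, 5], [[0, 0, 20], 0, 5], [[0, 0, 25], 0, 5], [[0, 0, 20], 0, 5], [[0, 0, 12], 0, 5], [[0, 0, 8], 0, 5], [[0, 0, 4], 0, 5], [[0, 0, 0], 0, 5], [[0, 0, 0], 0, 5]])

```text
time: 23.8
eef_pos: [0.6535, -0.1856, 0.0555]
orientation: [0.707, 0.707, 0.0, 0.001]
ft_force: [0.7, 0.2, -2.0]
opening: 0.0075
grasp_force: 68.6
```

Emit:
carry_out(series=[[[0, 0, 3], 0, 5], [[0, 0, 2], 0, 5], [[0, 0, 1], 0, 5], [[0, 0, 1], 0, 5], [[0, 0, 0], 0, 5], [[0, 0, 0], 0, 5]])

```text
time: 24.4
eef_pos: [0.653, -0.1854, 0.0476]
orientation: [0.707, 0.707, 0.0, 0.0]
ft_force: [0.8, -0.8, -2.7]
opening: 0.0073
grasp_force: 68.6
```

Emit:
carry_out(series=[[[0, 0, 0.7], 0, 5], [[0, 0, 0], 0, 5], [[0, 0, 0], 0, 5], [[0, 0, 0], 0, 20], [[0, 0, 0], 0, 35], [[0, 0, 0], 0, 45], [[0, 0, 0], 0, 45], [[0, 0, -20], 0, 45], [[0, 0, -40], 0, 45], [[0, 0, -50], 0, 60], [[0, 0, 0], 0, 60], [[0, 0, 0], 0, 60]])

```text
time: 25.6
eef_pos: [0.6536, -0.1856, 0.1586]
orientation: [0.707, 0.707, 0.001, 0.002]
ft_force: [0.1, 0.3, 0.6]
opening: 0.0602
grasp_force: 0.0
```

Run:
```python
from h import *
s,R=st()
c=cam('wrist');save(c,'w9')
t=cam('top');save(t,'t2');a=t['im'][120:240,200:420]; cv2.imwrite('pics/t2.png',cv2.resize(a,None,fx=3.6,fy=3.6,interpolation=cv2.INTER_CUBIC))
```

```text
t 25.6 p [ 0.6536 -0.1856  0.1586] x [-0.     1.    -0.001] y [1.    0.    0.003] z [ 0.003 -0.001 -1.   ] open 0.06017460866885729 F [0.1 0.3 0.6] 0.0 j6 -0.29
```

View pics/t2.png

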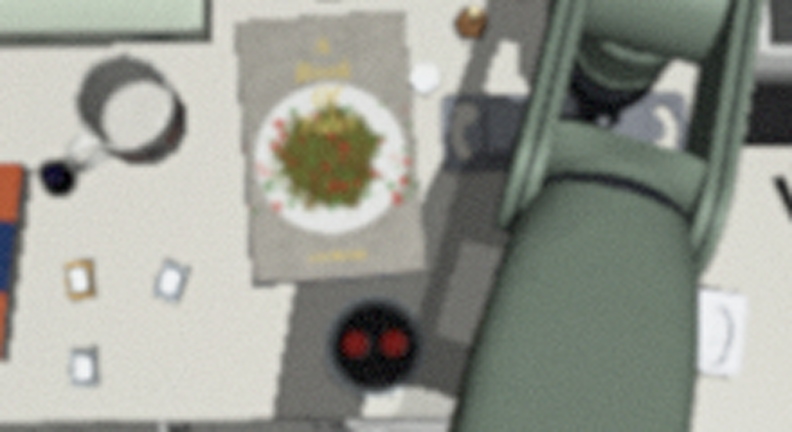

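Cover set down, both knobs in the dish; three cases still at left, brass (79,279), steel (171,280), steel (84,366). Next I measure the pocket block with the wrist camera.

Emit:
carry_out(series=[[[-8, -35, -15], 0, 60], [[-8, -35, -15], 0, 60], [[-8, -35, -15], 0, 60], [[-8, -35, -10], 0, 60], [[-10, -37, 0], 0, 60], [[0, 0, 0], 8.4, 60], [[0, 0, 0], 0, 60], [[0, 0, 0], 0, 60], [[0, 0, 0], 0, 60]])

```text
time: 26.6
eef_pos: [0.4764, -0.2272, 0.2111]
orientation: [0.756, 0.654, -0.0, -0.001]
ft_force: [0.5, 0.5, 0.3]
opening: 0.0599
grasp_force: 0.0
```

Run:
```python
from h import *
from nest import nw
s,R=st()
c=cam('wrist');save(c,'w10')
N=(.4765,-.2284,-.147)
q=proj(c,[[*nw((x,y),N),.023] for x,y in[(.022,.069),(.022,-.069),(-.022,-.069),(-.022,.069)]]);print(q.round(1))
g=cv2.cvtColor(c['im'],cv2.COLOR_BGR2GRAY)
b=cv2.boundingRect(q.astype(np.float32)); print(b)
x,y,w,h=b
sub=g[y-12:y+h+12,x-12:x+w+12]; print(sub.shape); 
for r_ in sub[::6,::4]: print(' '.join('%3d'%v for v in r_))
```

```text
t 26.6 p [ 0.4764 -0.2272  0.2111] x [0.143 0.99  0.   ] y [ 0.99  -0.143 -0.001] z [-0.001  0.001 -1.   ] open 0.05986757242179608 F [0.5 0.5 0.3] 0.0 j6 -0.32
[[338.7 118.2]
 [336.1 236.8]
 [299.6 236.6]
 [297.9 118. ]]
(297, 118, 42, 119)
(143, 66)
110 107 166 161 154 163 162 160 157 159 162 162 165 174 165 162 163
110 113 106 160 154 164 161 161 158 160 160 163 160 165 164 163 164
108 112 164 165  36  30  33  24  15  26  24  26  35 123 165 164 161
105 102 163 169  20 178 175 175 157 160 174 176 162  28 165 165 161
106 110 166 169  29 162 161 161 157 159 160 160 164  24 166 166 162
104  32  73 161  19 164 162 163 157 159 158 161 164  22 165  51  98
 87 115 113 115  22 162 161 163 157 158 160 162 156  18 163 165 255
113 114 112 116  18  24  21  17  25  19  21  27   6  14 161 242 252
187 110 110 114  16  57  55  50 105 105  34  37  32   7 163 162 156
227 248 247 255   3 108 110 111 106 106 106 108 111   5 158 164 158
223 248 245 250  33 243 245 167 104 107 108 108 111  24 157 162 156
224 247 244 247  35 242 241 241  85 105 166 104 110  20 156 160 155
219 230 110 245  60   7  17  11   0   0  14   0   6  55 188  46 160
211 246 255 255  60 170 169 163 252 255 162 162 134 127 250 254 253
232 253 252 253  47 253 252 252 250 251 250 251 255  65 249 251 254
232 253 252 254  48 255 251 252 250 250 250 250 253 179 249 250 255
221 253 252 252  47 253 252 252 249 250 250 250 255 210 248 250 255
219 253 251 252  49  59  59  60  46  49  57  57  56 210 248 250 251
165 253 250 251  42 255 255 255 249 250 255 255 255 206 248 249 251
232 255  96 251  37 255 250 250 249 250 249 249 252 223 240  94 249
239 252 249 250  37 252 250 249 248 249 249 249 239 209 247 248 247
240 252 248 249  27 113 249 198 101 249 196 175  91 242 247 248 231
239 252 247 249 250 254 255 254 253 254 254 254 254 248 247 248 206
240 252 247 249 246 248 249 248 248 248 249 249 250 248 246 247 189
```

```bash
cat > fitn.py <<'E'
from h import *
from nest import nw
from scipy.optimize import minimize
def fit(c,N0):
    g=np.minimum(cv2.GaussianBlur(cv2.cvtColor(c['im'],cv2.COLOR_BGR2GRAY),(0,0),.7),110).astype(np.float32)
    X,Y=[a.ravel() for a in np.meshgrid(np.arange(-28,28.1,.5),np.arange(-76,76.1,.5))]
    blk=(abs(X)<22)&(abs(Y)<69)
    pk=np.zeros(X.shape,bool);inn=pk.copy()
    for yc in(-51,-17,17,51):
        pk|=(abs(X)<18.2)&(abs(Y-yc)<13.2); pk|=(abs(X)<4.5)&(Y-yc>0)&(Y-yc<16.9); inn|=(abs(X)<16)&(abs(Y-yc)<9)
    dark=blk&~pk; out=((abs(X)>23)&(abs(X)<26)&(abs(Y)<73))|((abs(Y)>71)&(abs(Y)<74)&(abs(X)<24))
    def samp(m,z,N):
        w=nw((X[m]/1e3,Y[m]/1e3),N); q=proj(c,np.c_[w[0],w[1],np.full(w.shape[1],z)]).astype(np.float32)
        return cv2.remap(g,q[:,0].reshape(1,-1),q[:,1].reshape(1,-1),1).mean()
    f=lambda N:2*samp(dark,.023,N)-samp(inn,.018,N)-samp(out,.019,N)
    b=None
    for dx in(-.002,0,.002):
        for dy in(-.002,0,.002):
            x0=np.array(N0)+[dx,dy,0]
            r_=minimize(f,x0,method='Nelder-Mead',options=dict(initial_simplex=[x0,x0+[.002,0,0],x0+[0,.002,0],x0+[0,0,.02]],xatol=1e-5,fatol=1e-3))
            if b is None or r_.fun<b.fun:b=r_
    return b.x,b.fun,f(N0)
E
python3 - <<'E'
from fitn import *
print(fit(load('w10'),(.4765,-.2284,-.147)))
s,R=st(); print(r.tips_ahead); print(R.T@(np.array([.495,.21,.30])-s['eef_pos'])*1e3)
E
```

```text
(array([ 0.47675241, -0.22794384, -0.14370668]), np.float64(-111.41189575195312), np.float32(-109.7841))
t 26.65 p [ 0.4764 -0.2272  0.2112] x [0.144 0.99  0.   ] y [ 0.99  -0.144 -0.001] z [-0.001  0.001 -1.   ] open 0.059591461850595315 F [ 0.  -0.  -0.3] 0.0 j6 -0.32
0.019
[435.37173671 -44.492679   -88.61970107]
```

Emit:
carry_out(series=[[[44, -4, -10], 0, 60], [[44, -4, -10], 0, 60], [[44, -4, -10], 0, 60], [[44, -4, -10], 0, 60], [[44, -5, 0], 0, 60], [[44, -5, 0], 0, 60], [[44, -5, 0], 0, 60], [[44, -5, 0], 0, 60], [[44, -5, 0], 0, 60], [[39, -4, 0], 0, 60], [[0, 0, 0], 0, 60], [[0, 0, 0], 0, 60], [[0, 0, 0], 0, 60]])

```text
time: 27.95
eef_pos: [0.4948, 0.2088, 0.2516]
orientation: [0.757, 0.654, -0.001, 0.0]
ft_force: [0.3, 0.0, 0.6]
opening: 0.0601
grasp_force: 0.0
```

Run:
```python
from h import *
s,R=st()
c=cam('wrist');save(c,'w11')
# rectified top-down composite, 0.4 mm/px at z=.008, x up, y left
out=[]
for cx,cy in [(.5219,.2638),(.5207,.181),(.4427,.2601)]:
    h=.033; n=260
    u=np.linspace(-h,h,n); gx=cx-u[:,None]+0*u; gy=cy-u[None,:]+0*u[:,None]
    q=proj(c,np.c_[gx.ravel(),gy.ravel(),np.full(n*n,.012)]).astype(np.float32).reshape(n,n,2)
    out.append(cv2.remap(c['im'],q[...,0],q[...,1],cv2.INTER_CUBIC))
sm=cv2.resize(c['im'],(520,325)); sm=np.pad(sm,((0,0),(0,260),(0,0)))
cv2.imwrite('pics/w11.png',np.vstack([np.hstack(out),sm]))
```

```text
t 27.95 p [0.4948 0.2088 0.2516] x [ 0.146  0.989 -0.001] y [ 0.989 -0.146 -0.   ] z [-0.001 -0.001 -1.   ] open 0.060053278448267286 F [0.3 0.  0.6] 0.0 j6 0.52
```

View pics/w11.png

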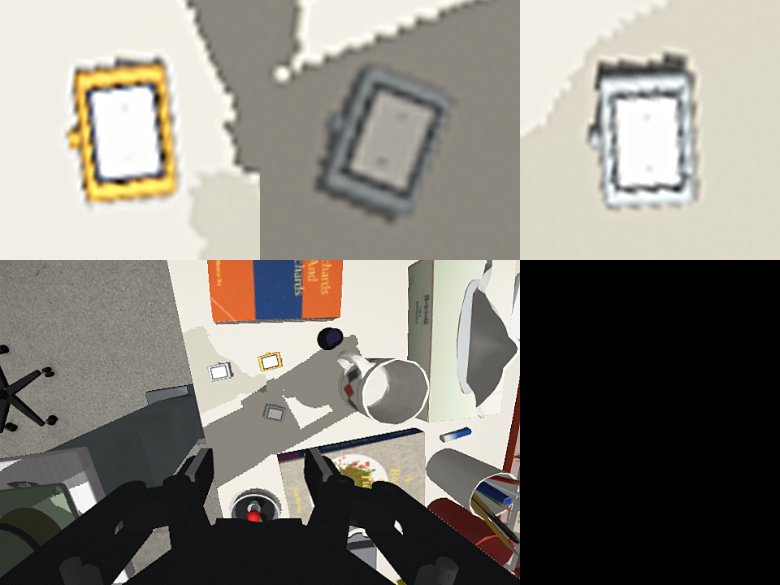

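All three crowns face +y (left). Brass yaw is about +5.5°, shaded steel about -20°, the other steel about 2°. I'll refine by fitting the dials.

```bash
cat > dial.py <<'E'
from h import *
def dial(c,cx,cy,z=.013,h=.033,thr=None):
    n=528; k=2*h/n
    u=(np.arange(n)-n/2+.5)*k; gx=cx-u[:,None]+0*u; gy=cy-u[None,:]+0*u[:,None]
    q=proj(c,np.c_[gx.ravel(),gy.ravel(),np.full(n*n,z)]).astype(np.float32).reshape(n,n,2)
    g=cv2.cvtColor(cv2.remap(c['im'],q[...,0],q[...,1],cv2.INTER_CUBIC),cv2.COLOR_BGR2GRAY)
    res=[]
    for t in ([thr] if thr else range(60,240,10)):
        m=(g>t).astype(np.uint8); nn,l,S,ce=cv2.connectedComponentsWithStats(m,connectivity=4)
        for i in range(1,nn):
            if 15e-3**2<S[i,4]*k*k<.0006 and np.hypot(*(ce[i]-n/2))*k<.02:
                ct=cv2.findContours((l==i).astype(np.uint8),0,2)[0][0]
                (a,b),(w,hh),an=cv2.minAreaRect(ct)
                if w>hh: w,hh,an=hh,w,an-90
                an=(an+90)%180-90
                fill=S[i,4]/(w*hh)
                if 1.15<hh/w<1.9 and fill>.85: res.append((t,cx-(b-n/2)*k,cy-(a-n/2)*k,-an,w*k*1e3,hh*k*1e3,fill))
    return np.array(res)
E
python3 - <<'E'
from dial import *
np.set_printoptions(suppress=True,precision=4)
c=load('w11')
for p in [(.5214,.2648),(.5182,.1818),(.4405,.261)]: print(dial(c,*p))
E
```

```text
[[150.       0.5214   0.2648   6.3402  16.2334  23.094    0.9293]
 [160.       0.5213   0.2649   5.7106  16.0077  22.749    0.9403]
 [170.       0.5213   0.2648   6.1886  15.8199  22.601    0.9424]
 [180.       0.5213   0.2649   5.9062  15.6192  22.3977   0.9477]
 [190.       0.5213   0.2648   5.7626  15.481   22.2094   0.9475]
 [200.       0.5213   0.2649   5.7583  15.3068  22.0604   0.9487]
 [210.       0.5213   0.2648   5.7626  15.1695  21.9105   0.9461]
 [220.       0.5213   0.2649   5.5115  14.9558  21.787    0.947 ]
 [230.       0.5213   0.2649   5.5722  14.7804  21.6078   0.9424]]
[[100.       0.5182   0.1808 -21.5124  16.3055  22.5811   0.9438]
 [110.       0.5181   0.1809 -21.0375  15.8579  22.0772   0.9517]
 [120.       0.5181   0.1809 -20.8716  15.4391  21.6697   0.956 ]
 [130.       0.5181   0.1809 -20.7849  15.0389  21.2942   0.9579]
 [140.       0.5181   0.181  -20.6954  14.6271  20.8402   0.9571]
 [150.       0.5181   0.1809 -20.1484  14.1715  20.4739   0.9397]
 [160.       0.5181   0.181  -20.2565  13.68    19.9664   0.8902]]
[[170.       0.4399   0.2607   2.0826  16.3869  22.492    0.943 ]
 [180.       0.4399   0.2607   2.3373  16.0861  22.3258   0.9479]
 [190.       0.4399   0.2607   2.2457  15.8383  22.1962   0.9485]
 [200.       0.4399   0.2607   2.2457  15.5885  21.9807   0.9534]
 [210.       0.4399   0.2607   2.5336  15.3589  21.7807   0.9556]
 [220.       0.4399   0.2607   2.3373  15.1812  21.709    0.9467]
 [230.       0.4399   0.2607   2.1816  14.9392  21.5094   0.9432]]
```

```bash
cat > to.py <<'E'
from dial import *
from nest import nw
N=(.4768,-.2279,-.1437)
def to(x,y,z,yaw):
    """yaw: deg of case x axis; tool y is put along it"""
    s,R=st(); print('shift',np.round(R.T@(np.array([x,y,z])-s['eef_pos'])*1e3,1),
    'turn',round(-((90+yaw)-np.degrees(np.arctan2(R[1,0],R[0,0]))),2))
def pocket(i,z): to(*nw((0,(-51+34*(i-1))/1e3),N),z,np.degrees(N[2]))
E
python3 - <<'E'
from to import *
to(.5181,.1809,.0245,-20.9)
E
```

```text
t 28.0 p [0.4949 0.2085 0.2517] x [ 0.147  0.989 -0.001] y [ 0.989 -0.147 -0.   ] z [-0.    -0.001 -1.   ] open 0.060099008383231636 F [-0.1  0.6  0.9] 0.0 j6 0.52
shift [-23.7  27.1 227.2] turn 12.48
```

Emit:
carry_out(series=[[[-23.7, 27.1, 0], 0, 55], [[0, 0, 0], 6.2, 55], [[0, 0, 0], 6.2, 55], [[0, 0, 45], 0, 55], [[0, 0, 45], 0, 55], [[0, 0, 45], 0, 55], [[0, 0, 40], 0, 55], [[0, 0, 25], 0, 55], [[0, 0, 0], 0, 55], [[0, 0, 0], 0, 55], [[0, 0, 0], 0, 55]], grip_force=40)

```text
time: 29.1
eef_pos: [0.5197, 0.182, 0.0538]
orientation: [0.823, 0.568, 0.002, 0.001]
ft_force: [0.6, 0.6, -0.3]
opening: 0.0547
grasp_force: 0.0
```

Run:
```python
from to import *
np.set_printoptions(suppress=True,precision=4)
to(.5181,.1809,.0245,-20.9)
c=cam('wrist');save(c,'w12'); print(dial(c,.5181,.1809)[::3])
```

```text
t 29.1 p [0.5197 0.182  0.0538] x [0.356 0.935 0.002] y [ 0.935 -0.356  0.003] z [ 0.004  0.001 -1.   ] open 0.05470840836020793 F [ 0.6  0.6 -0.3] 0.0 j6 0.68
shift [-1.6 -1.2 29.3] turn 0.07
[[ 60.       0.5179   0.1812 -20.8545  15.775   22.144    0.9859]
 [ 90.       0.5179   0.1812 -20.9849  14.9788  21.5832   0.969 ]]
```

Emit:
carry_out(series=[[[-0.8, -0.8, 15], 0, 55], [[0, 0, 10], 0, 55], [[0, 0, 4.3], 0, 55], [[0, 0, 0], 0, 55], [[0, 0, 0], 0, 55], [[0, 0, 0], 0, 20], [[0, 0, 0], 0, 20], [[0, 0, 0], 0, 20], [[0, 0, 0], 0, 20], [[0, 0, 0], 0, 20]])

```text
time: 30.15
eef_pos: [0.5177, 0.1818, 0.0233]
orientation: [0.823, 0.568, 0.001, 0.0]
ft_force: [-0.2, 0.0, 6.3]
opening: 0.0327
grasp_force: 40.4
```

Emit:
carry_out(series=[[[0, 0, 0], 0, 42], [[0, 0, -1.5], 0, 42], [[0, 0, 0], 0, 42], [[0, 0, 0], 0, 20], [[0, 0, 0], 0, 20], [[0, 0, 0], 0, 20], [[0, 0, 0], 0, 20]])

```text
time: 30.85
eef_pos: [0.5172, 0.1816, 0.0242]
orientation: [0.823, 0.568, 0.0, 0.0]
ft_force: [0.4, -0.6, 2.3]
opening: 0.0328
grasp_force: 40.0
```

Emit:
carry_out(series=[[[0, 0, -5], 0, 20], [[0, 0, -15], 0, 20], [[0, 0, -35], 0, 20], [[0, 0, -40], 0, 20], [[0, 0, 0], 0, 20], [[0, 0, 0], 0, 20], [[0, 0, 0], 0, 20]])

```text
time: 31.55
eef_pos: [0.5162, 0.1813, 0.118]
orientation: [0.823, 0.568, -0.001, -0.0]
ft_force: [-0.0, 0.0, -0.7]
opening: 0.0325
grasp_force: 39.9
```

Run:
```python
from to import *
np.set_printoptions(suppress=True,precision=4)
pocket(1,.060)
c=cam('wrist');save(c,'w13'); s=r.sense()['eef_pos'];print(dial(c,s[0],s[1],s[2]-.0245+.0131)[::3])
```

```text
t 31.55 p [0.5162 0.1813 0.118 ] x [ 0.355  0.935 -0.002] y [ 0.935 -0.355 -0.002] z [-0.002 -0.001 -1.   ] open 0.032544407248734475 F [-0.   0.  -0.7] 39.885993003845215 j6 0.68
shift [-446.2  119.5   58.6] turn -12.55
[[ 60.       0.5164   0.181  -20.8545  15.7139  22.2275   0.986 ]
 [ 90.       0.5165   0.1811 -20.6955  15.0429  21.5808   0.9729]]
```

Emit:
carry_out(series=[[[-25, 7, 0], 0, 20], [[-40, 11, 0], 0, 20], [[-40, 11, 0], 0, 20], [[-40, 11, 0], 0, 20], [[-40, 11, 0], 0, 20], [[-40, 11, 0], 0, 20], [[-40, 11, 0], 0, 20], [[-40, 11, 0], 0, 20], [[-40, 11, 0], 0, 20], [[-40, 10, 0], 0, 20], [[-38, 9.5, 0], 0, 20], [[-23, 6, 0], 0, 20], [[0, 0, 0], -6.3, 20], [[0, 0, 0], -6.3, 20], [[0, 0, 30], 0, 20], [[0, 0, 28], 0, 20], [[0, 0, 0], 0, 20], [[0, 0, 0], 0, 20], [[0, 0, 0], 0, 20]])

```text
time: 33.5
eef_pos: [0.4722, -0.2785, 0.0619]
orientation: [0.756, 0.655, 0.0, 0.001]
ft_force: [0.1, 0.1, -0.5]
opening: 0.0326
grasp_force: 39.9
```

Run:
```python
from to import *
np.set_printoptions(suppress=True,precision=4)
pocket(1,.0425)
c=cam('wrist');save(c,'w14'); s=r.sense()['eef_pos'];print(dial(c,s[0],s[1],s[2]-.0245+.0131)[::3], nw((0,-.051),N))
from fitn import fit
print(fit(c,N))
```

```text
t 33.5 p [ 0.4722 -0.2785  0.0619] x [ 0.142  0.99  -0.001] y [ 0.99  -0.142  0.001] z [ 0.001 -0.001 -1.   ] open 0.03259163688960865 F [ 0.1  0.1 -0.5] 39.91760551929474 j6 -0.41
shift [-0.2 -2.8 19.4] turn 0.05
[[60.      0.4728 -0.2785 -8.2356 15.6283 22.167   0.9861]
 [90.      0.4728 -0.2784 -8.1301 15.0437 21.496   0.9708]] [ 0.4695 -0.2784]
(array([ 0.4764, -0.2284, -0.1495]), np.float64(-131.75643920898438), np.float32(-128.69856))
```

Emit:
carry_out(series=[[[-0.2, -3.1, 0], 0, 20], [[0, 0, 0], 0, 20], [[0, 0, 10], 0, 20], [[0, 0, 3], 0, 20], [[0, 0, 2], 0, 20], [[0, 0, 0], 0, 20], [[0, 0, 0], 0, 20]])

```text
time: 34.25
eef_pos: [0.4684, -0.278, 0.0459]
orientation: [0.756, 0.655, -0.0, -0.0]
ft_force: [-0.1, -1.0, -0.2]
opening: 0.0324
grasp_force: 39.9
```

Emit:
carry_out(series=[[[0, 0, 1.5], 0, 20], [[0, 0, 1], 0, 20], [[0, 0, 0], 0, 20], [[0, 0, 0], 0, 20]])

```text
time: 34.65
eef_pos: [0.4686, -0.278, 0.0436]
orientation: [0.756, 0.655, 0.0, 0.0]
ft_force: [0.8, -1.2, -1.4]
opening: 0.0324
grasp_force: 39.9
```

Emit:
carry_out(series=[[[0, 0, 0.7], 0, 20], [[0, 0, 0], 0, 20], [[0, 0, 0], 0, 38], [[0, 0, 0], 0, 45], [[0, 0, 0], 0, 45], [[0, 0, -15], 0, 45], [[0, 0, -40], 0, 45], [[0, 0, -30], 0, 55], [[0, 0, 0], 0, 55], [[0, 0, 0], 0, 55], [[0, 0, 0], 0, 55]])

```text
time: 35.75
eef_pos: [0.4677, -0.2774, 0.1268]
orientation: [0.756, 0.655, -0.0, -0.001]
ft_force: [0.5, -0.3, -0.5]
opening: 0.0546
grasp_force: 0.0
```

Run:
```python
from to import *
np.set_printoptions(suppress=True,precision=4)
c=cam('wrist');save(c,'w15'); print(dial(c,.469,-.2785,.031)[::3], nw((0,-.051),N))
from fitn import fit
print(fit(c,N))
to(.480,.20,.2,0)
```

```text
[] [ 0.4695 -0.2784]
(array([ 0.4766, -0.2286, -0.1451]), np.float64(-142.0871124267578), np.float32(-138.87854))
t 35.8 p [ 0.4677 -0.2773  0.1266] x [0.142 0.99  0.001] y [ 0.99  -0.142 -0.003] z [-0.002  0.002 -1.   ] open 0.05508852285166396 F [-0.3 -0.   0.1] 0.0 j6 -0.41
shift [474.3 -55.9 -72.7] turn -8.18
```

Run:
```python
from to import *
c=load('w15'); p=proj(c,[[.469,-.2785,.031]])[0]; print(p)
g=cv2.cvtColor(c['im'],cv2.COLOR_BGR2GRAY); x,y=p.astype(int)
for row in g[y-22:y+24:2,x-26:x+28:2]: print(' '.join('%3d'%v for v in row))
```

```text
[319.5544121  204.65352527]
164   8  17  15  17  20  16  18  17  13  17   8   5   5   6   7  12  20  18  17  17  17  18  17  17  18   9
 86  10  16  16  20  17  18  17  16  20  16  81 104  96  99 111  85  13  16  15  18  16  16  17  16  15   7
 92   9  17  17  13  12  13  12  12   9  10  81  77  89  88  94  94  11  14  12  14  13  13  15  18  17  10
 93   9  15  57  63  70  72  70  71  71  70  77  77  82  81  74  73  62  63  62  63  62  61  72  46  17   7
 84  10  13  72  85  84  85  85  85  84  85  84  83  85  83  84  84  86  83  84  84  84  84  82  97  15   6
 76   9  15  68  88  88  91  91  91  91  92  91  90  91  92  92  91  90  91  92  91  88  87  84  89  15   5
 83   7  13  68  88  90  43  38  37  39  38  38  41  42  38  40  41  42  42  42  44  71  89  83  95  15  16
159   0  11  66  88  93  30  91  95  94  93  93  94  94  93  94  93  94  94  95  62  68  89  82  94  17  21
228   4  14  66  84  89  30 104 110 109 109 107 109 110 109 109 108 109 108 110  77  64  84  77 119  13  18
 86   5  11  69  85  90  32 103 109 108 108 109 108 108 108 108 108 107 108 110  70  67  87  79 105 
[... 711 characters left out ...]
  91  94  97  96  81 112  94 214 240 186  47  51 150
241   3  55  17 168 181 206 230 229 229 228 228 230 230 228 227 226 227 227 226 225 219 210 138  27  49 146
255  88  55  55  35  27  23  22  22  24  25  21  20  21  19  22  19  19  20  20  20  20  23  37  53  42 208
251 255  77  29  31  32  30  28  30  31  29  30  29  32  31  33  31  32  33  32  31  32  32  30  26  51 255
249 252 255 252 254 254 253 254 255 254 254 255 251 255 254 253 254 253 254 254 255 254 253 254 254 255 251
249 250 250 250 250 250 249 250 252 250 251 251 248 251 250 249 251 250 250 250 251 250 249 250 250 251 249
249 250 250 250 250 250 249 250 251 249 250 250 248 251 250 249 250 249 250 249 250 250 249 250 250 250 249
```

Emit:
carry_out(series=[[[-1, 1, 20], 0, 0], [[0, 0, 25], 0, 0], [[0, 0, 20], 0, 0], [[0, 0, 7], 0, 0], [[0, 0, 2], 0, 0], [[0, 0, 1], 0, 0], [[0, 0, 1], 0, 0], [[0, 0, 0], 0, 0], [[0, 0, 0], 0, 0]])

```text
time: 36.7
eef_pos: [0.4696, -0.2792, 0.0526]
orientation: [0.756, 0.655, 0.0, 0.001]
ft_force: [-0.4, 0.9, -0.4]
opening: -0.0002
grasp_force: 0.0
```

Emit:
carry_out(series=[[[0, 0, 1], 0, 0], [[0, 0, 1], 0, 0], [[0, 0, 1], 0, 0], [[0, 0, 1], 0, 0], [[0, 0, 0], 0, 0], [[0, 0, 0], 0, 0]])

```text
time: 37.3
eef_pos: [0.4694, -0.2791, 0.049]
orientation: [0.756, 0.655, 0.0, 0.0]
ft_force: [-2.4, 1.6, 8.2]
opening: -0.0001
grasp_force: 4.3
```

Contact at TCP z 0.049: the case is fully home. Next, the other cases.

Emit:
carry_out(series=[[[0, 0, -20], 0, 0], [[0, 0, -45], 0, 20], [[0, 0, -40], 0, 55], [[42, -5, -20], 0, 55], [[42, -5, 0], 0, 55], [[42, -5, 0], 0, 55], [[42, -5, 0], 0, 55], [[42, -5, 0], 0, 55], [[42, -5, 0], 0, 55], [[42, -5, 0], 0, 55], [[42, -5, 0], 0, 55], [[42, -5, 0], 0, 55], [[42, -5, 0], 0, 55], [[42, -5, 0], 0, 55], [[42, -5, 0], 0, 55], [[0, 0, 0], 0, 55], [[0, 0, 0], 0, 55], [[0, 0, 0], 0, 55]])

```text
time: 39.1
eef_pos: [0.4814, 0.2274, 0.1726]
orientation: [0.756, 0.655, -0.001, 0.0]
ft_force: [-0.4, 0.2, 0.4]
opening: 0.0548
grasp_force: 0.0
```

Run:
```python
from to import *
np.set_printoptions(suppress=True,precision=4)
c=cam('wrist');save(c,'w16'); print(dial(c,.5213,.2648)[::3],dial(c,.4399,.2607)[::3])
to(.4399,.2607,.0248,2.3)
```

```text
[[100.       0.5212   0.2652   6.009   16.0168  23.1092   0.9554]
 [130.       0.5212   0.2653   5.9315  15.6221  22.7412   0.951 ]
 [160.       0.5212   0.2653   5.8263  15.2524  22.4599   0.9172]] [[160.       0.4399   0.2609   2.0309  16.168   22.5213   0.9682]
 [190.       0.4398   0.2609   2.4195  15.7623  22.1528   0.9632]
 [220.       0.4398   0.2609   2.4195  15.3402  21.7148   0.9583]]
t 39.15 p [0.4815 0.2271 0.1728] x [ 0.144  0.99  -0.001] y [ 0.99  -0.144 -0.   ] z [-0.001 -0.001 -1.   ] open 0.054950731018262346 F [-0.4 -0.4 -0.5] 0.0 j6 0.56
shift [ 27.4 -45.9 148. ] turn -10.56
```

Emit:
carry_out(series=[[[27.4, -45.9, 0], 0, 50], [[0, 0, 0], -5.3, 50], [[0, 0, 0], -5.3, 50], [[0, 0, 45], 0, 50], [[0, 0, 45], 0, 50], [[0, 0, 25], 0, 50], [[0, 0, 10], 0, 50], [[0, 0, 0], 0, 50], [[0, 0, 0], 0, 50], [[0, 0, 0], 0, 50], [[0, 0, 0], 0, 50]])

```text
time: 40.25
eef_pos: [0.4436, 0.2602, 0.0492]
orientation: [0.692, 0.722, 0.001, 0.0]
ft_force: [0.3, 0.9, -0.3]
opening: 0.0499
grasp_force: 0.0
```

Run:
```python
from to import *
np.set_printoptions(suppress=True,precision=4)
c=cam('wrist');save(c,'w17'); print(dial(c,.4399,.2607)[::3])
to(.4399,.2607,.0248,2.3)
```

```text
[[60.      0.4399  0.2609  2.2457 15.6963 22.1521  0.9858]
 [90.      0.4399  0.2608  2.3662 15.0636 21.4321  0.9724]]
t 40.3 p [0.4435 0.2602 0.049 ] x [-0.042  0.999  0.001] y [0.999 0.042 0.002] z [ 0.002  0.001 -1.   ] open 0.0500001162421845 F [-0.4 -0.4 -0. ] 0.0 j6 0.47
shift [ 0.6 -3.6 24.2] turn 0.11
```

Emit:
carry_out(series=[[[0.6, -3.6, 0], 0, 50], [[0, 0, 14], 0, 50], [[0, 0, 10.2], 0, 50], [[0, 0, 0], 0, 50], [[0, 0, 0], 0, 50], [[0, 0, 0], 0, 20], [[0, 0, 0], 0, 20], [[0, 0, 0], 0, 20], [[0, 0, 0], 0, 20], [[0, 0, 0], 0, 20]])

```text
time: 41.3
eef_pos: [0.4397, 0.2606, 0.0243]
orientation: [0.692, 0.722, 0.001, 0.0]
ft_force: [-0.1, -0.7, 5.9]
opening: 0.0325
grasp_force: 40.3
```

Emit:
carry_out(series=[[[0, 0, -5], 0, 20], [[0, 0, -15], 0, 20], [[0, 0, -35], 0, 20], [[0, 0, -45], 0, 20], [[0, 0, 0], 0, 20], [[0, 0, 0], 0, 20], [[0, 0, 0], 0, 20]])

```text
time: 42.0
eef_pos: [0.4382, 0.2597, 0.1225]
orientation: [0.692, 0.722, -0.001, -0.0]
ft_force: [-0.6, -0.3, -1.1]
opening: 0.0325
grasp_force: 39.9
```

Run:
```python
from to import *
np.set_printoptions(suppress=True,precision=4)
pocket(2,.060)
c=cam('wrist');save(c,'w18'); s=r.sense()['eef_pos'];print(dial(c,s[0],s[1],s[2]-.0245+.0131)[::3])
```

```text
t 42.0 p [0.4382 0.2597 0.1225] x [-0.042  0.999 -0.001] y [ 0.999  0.042 -0.003] z [-0.002 -0.002 -1.   ] open 0.03246659072434155 F [-0.6 -0.3 -1.1] 39.90291774272919 j6 0.47
shift [-505.4   15.1   63.2] turn 10.65
[[60.      0.4388  0.2599  2.4026 15.7929 22.2374  0.9879]
 [90.      0.4388  0.2599  2.5077 14.9173 21.5505  0.9832]]
```

Emit:
carry_out(series=[[[-25, 1, 0], 0, 20], [[-40, 1, 0], 0, 20], [[-40, 1, 0], 0, 20], [[-40, 1, 0], 0, 20], [[-40, 1, 0], 0, 20], [[-40, 1, 0], 0, 20], [[-40, 1, 0], 0, 20], [[-40, 1, 0], 0, 20], [[-40, 1, 0], 0, 20], [[-40, 1, 0], 0, 20], [[-40, 1, 0], 0, 20], [[-40, 2, 0], 0, 20], [[-40, 2, 0], 0, 20], [[0, 0, 0], 5.3, 20], [[0, 0, 0], 5.3, 20], [[0, 0, 30], 0, 20], [[0, 0, 30], 0, 20], [[0, 0, 0], 0, 20], [[0, 0, 0], 0, 20], [[0, 0, 0], 0, 20]])

```text
time: 44.05
eef_pos: [0.4762, -0.2439, 0.0645]
orientation: [0.756, 0.655, 0.0, 0.001]
ft_force: [-0.3, 0.4, -1.1]
opening: 0.0322
grasp_force: 40.0
```

```bash
cat > chk.py <<'E'
from to import *
import sys
np.set_printoptions(suppress=True,precision=4)
i=int(sys.argv[1]); pocket(i,.0425)
c=cam('wrist');save(c,sys.argv[2]); s=r.sense();p=s['eef_pos'];R=Ro.from_quat(s['orientation']).as_matrix()
d=dial(c,p[0],p[1],p[2]-.0245+.0131)[::3];print(d)
t=nw((0,(-51+34*(i-1))/1e3),N)-[.0002,.0002]; e=np.r_[t-np.median(d[:,1:3],axis=0),0]; print('dial->pocket in tool mm',R.T@e*1e3)
E
python3 chk.py 2 w19
```

```text
t 44.05 p [ 0.4762 -0.2439  0.0645] x [ 0.142  0.99  -0.001] y [ 0.99  -0.142  0.001] z [ 0.001 -0.001 -1.   ] open 0.032243901287952154 F [-0.3  0.4 -1.1] 39.95019972324371 j6 -0.35
shift [-1.  -1.7 22. ] turn 0.06
[[60.      0.4768 -0.2434 -8.1301 15.6801 22.1148  0.9823]
 [90.      0.4768 -0.2434 -7.9696 14.9368 21.478   0.9715]]
dial->pocket in tool mm [-1.8661 -2.3991 -0.0035]
```

Emit:
carry_out(series=[[[-1.4, -2.2, 0], 0, 20], [[0, 0, 0], 0, 20], [[0, 0, 12], 0, 20], [[0, 0, 4], 0, 20], [[0, 0, 2.5], 0, 20], [[0, 0, 0], 0, 20], [[0, 0, 0], 0, 20]])

```text
time: 44.8
eef_pos: [0.4729, -0.2448, 0.0449]
orientation: [0.756, 0.655, -0.0, -0.0]
ft_force: [-0.9, -2.1, -0.2]
opening: 0.0325
grasp_force: 40.0
```

Emit:
carry_out(series=[[[0, 0, 1.2], 0, 20], [[0, 0, 0.8], 0, 20], [[0, 0, 0], 0, 20], [[0, 0, 0], 0, 20]])

```text
time: 45.2
eef_pos: [0.4733, -0.2448, 0.0433]
orientation: [0.756, 0.655, 0.0, 0.0]
ft_force: [0.6, -1.7, -0.7]
opening: 0.0324
grasp_force: 40.0
```

Emit:
carry_out(series=[[[0, 0, 0], 0, 38], [[0, 0, 0], 0, 45], [[0, 0, 0], 0, 45], [[0, 0, -15], 0, 45], [[0, 0, -20], 0, 0], [[0, 0, 0], 0, 0], [[0, 0, 0], 0, 0], [[0, 0, 0], 0, 0], [[0, 0, 0], 0, 0], [[0.5, 1, 20], 0, 0], [[0, 0, 5], 0, 0], [[0, 0, 1], 0, 0], [[0, 0, 1], 0, 0], [[0, 0, 1], 0, 0], [[0, 0, 0], 0, 0], [[0, 0, 0], 0, 0]])

```text
time: 46.8
eef_pos: [0.4743, -0.2444, 0.0506]
orientation: [0.756, 0.655, 0.0, 0.0]
ft_force: [0.1, 0.4, 0.7]
opening: 0.0003
grasp_force: 0.0
```

Emit:
carry_out(series=[[[0, 0, 1], 0, 0], [[0, 0, 0.8], 0, 0], [[0, 0, 0], 0, 0], [[0, 0, 0], 0, 0]])

```text
time: 47.2
eef_pos: [0.4743, -0.2444, 0.0491]
orientation: [0.756, 0.655, 0.0, 0.0]
ft_force: [-0.7, 0.4, 5.2]
opening: 0.0002
grasp_force: 2.7
```

Emit:
carry_out(series=[[[0, 0, -20], 0, 0], [[0, 0, -40], 0, 20], [[0, 0, -40], 0, 50], [[41, -2, 0], 0, 50], [[41, -2, 0], 0, 50], [[41, -2, 0], 0, 50], [[41, -2, 0], 0, 50], [[41, -2, 0], 0, 50], [[41, -2, 0], 0, 50], [[41, -2, 0], 0, 50], [[41, -2, 0], 0, 50], [[41, -2, 0], 0, 50], [[41, -2, 0], 0, 50], [[41, -2, 0], 0, 50], [[41, -3, 0], 0, 50], [[19.5, -2, 0], 0, 50], [[0, 0, 0], -7, 50], [[0, 0, 0], -7, 50], [[0, 0, 0], 0, 50], [[0, 0, 0], 0, 50]])

```text
time: 49.2
eef_pos: [0.5202, 0.2657, 0.1482]
orientation: [0.671, 0.741, -0.0, -0.0]
ft_force: [-0.8, 0.3, 0.1]
opening: 0.0497
grasp_force: 0.0
```

Run:
```python
from to import *
np.set_printoptions(suppress=True,precision=4)
c=cam('wrist');save(c,'w20'); print(dial(c,.5212,.265)[::3])
to(.5212,.2651,.0248,5.9)
```

```text
[[ 60.       0.5212   0.2646   6.3402  16.2334  22.6523   0.9529]
 [ 90.       0.5211   0.2647   6.3402  15.3914  22.0587   0.9492]
 [120.       0.521    0.2647   6.3402  14.7012  21.4927   0.8911]
 [150.       0.521    0.2648   6.5089  13.8264  20.8696   0.85  ]]
t 49.25 p [0.5202 0.2656 0.1483] x [-0.099  0.995 -0.   ] y [ 0.995  0.099 -0.   ] z [-0. -0. -1.] open 0.05004182775367596 F [ 1.6 -0.1 -1. ] 0.0 j6 0.35
shift [ -0.6   1.  123.5] turn -0.22
```

Emit:
carry_out(series=[[[-0.6, 1, 40], 0, 50], [[0, 0, 40], 0, 50], [[0, 0, 30], 0, 50], [[0, 0, 10], 0, 50], [[0, 0, 3.5], 0, 50], [[0, 0, 0], 0, 50], [[0, 0, 0], 0, 50], [[0, 0, 0], 0, 50], [[0, 0, 0], 0, 20], [[0, 0, 0], 0, 20], [[0, 0, 0], 0, 20], [[0, 0, 0], 0, 20], [[0, 0, 0], 0, 20]])

```text
time: 50.55
eef_pos: [0.5219, 0.2656, 0.0262]
orientation: [0.67, 0.742, 0.001, 0.0]
ft_force: [-1.7, -0.9, 6.1]
opening: 0.0324
grasp_force: 39.7
```

Emit:
carry_out(series=[[[0, 0, -5], 0, 20], [[0, 0, -15], 0, 20], [[0, 0, -35], 0, 20], [[0, 0, -45], 0, 20], [[0, 0, 0], 0, 20], [[0, 0, 0], 0, 20], [[0, 0, 0], 0, 20]])

```text
time: 51.25
eef_pos: [0.5204, 0.2649, 0.1239]
orientation: [0.67, 0.742, -0.001, -0.0]
ft_force: [-1.1, -1.1, -0.5]
opening: 0.0325
grasp_force: 39.8
```

```bash
python3 chk.py 3 w21
```

```text
t 51.25 p [0.5204 0.2649 0.1239] x [-0.101  0.995 -0.001] y [ 0.995  0.101 -0.002] z [-0.002 -0.001 -1.   ] open 0.0325483480233873 F [-1.1 -1.1 -0.5] 39.84399497509003 j6 0.35
shift [-469.3  -89.    82. ] turn 14.05
[[60.      0.5211  0.2651  5.9571 15.332  21.7547  0.9843]
 [90.      0.5211  0.265   5.8067 14.7397 21.4171  0.9703]]
dial->pocket in tool mm [-469.6333  -90.0979    0.7972]
```

Emit:
carry_out(series=[[[-25, -5, 0], 0, 20], [[-40, -8, 0], 0, 20], [[-40, -8, 0], 0, 20], [[-40, -8, 0], 0, 20], [[-40, -8, 0], 0, 20], [[-40, -8, 0], 0, 20], [[-40, -8, 0], 0, 20], [[-40, -8, 0], 0, 20], [[-40, -8, 0], 0, 20], [[-40, -8, 0], 0, 20], [[-40, -6, 0], 0, 20], [[-44.5, -6.5, 0], 0, 20], [[0, 0, 0], 7, 20], [[0, 0, 0], 7, 20], [[0, 0, 30], 0, 20], [[0, 0, 30], 0, 20], [[0, 0, 0], 0, 20], [[0, 0, 0], 0, 20], [[0, 0, 0], 0, 20]])

```text
time: 53.2
eef_pos: [0.4806, -0.2111, 0.0658]
orientation: [0.756, 0.655, 0.0, 0.001]
ft_force: [-0.9, 0.4, 0.1]
opening: 0.0319
grasp_force: 40.0
```

```bash
python3 chk.py 3 w22
```

```text
t 53.2 p [ 0.4806 -0.2111  0.0658] x [ 0.142  0.99  -0.001] y [ 0.99  -0.142  0.002] z [ 0.001 -0.001 -1.   ] open 0.031889990399616944 F [-0.9  0.4  0.1] 39.951927065849304 j6 -0.29
shift [-0.1 -1.4 23.3] turn 0.06
[[ 60.       0.4812  -0.2106  -7.9435  15.2534  21.6737   0.9824]
 [ 80.       0.4812  -0.2106  -7.6185  14.9181  21.4025   0.9748]
 [ 90.       0.4762  -0.2293  -8.427   14.6457  19.9673   0.9591]
 [110.       0.4762  -0.2294  -8.2971  13.9127  19.4866   0.9813]
 [140.       0.4762  -0.2295  -8.2525  13.5236  19.146    0.9837]
 [170.       0.4762  -0.2295  -8.2525  13.1543  18.8882   0.9874]
 [200.       0.4762  -0.2295  -8.2971  12.8175  18.6414   0.9864]]
dial->pocket in tool mm [18.3786  0.1785 -0.013 ]
```

Emit:
carry_out(series=[[[-0.7, -2.0, 0], 0, 20], [[0, 0, 0], 0, 20], [[0, 0, 12], 0, 20], [[0, 0, 4], 0, 20], [[0, 0, 2], 0, 20], [[0, 0, 0], 0, 20], [[0, 0, 0], 0, 20]])

```text
time: 53.95
eef_pos: [0.4776, -0.2112, 0.0467]
orientation: [0.756, 0.655, -0.0, -0.0]
ft_force: [0.4, -1.0, -1.0]
opening: 0.0323
grasp_force: 40.0
```

Emit:
carry_out(series=[[[0, 0, 1.2], 0, 20], [[0, 0, 0.8], 0, 20], [[0, 0, 0], 0, 20], [[0, 0, 0], 0, 20]])

```text
time: 54.35
eef_pos: [0.4778, -0.2113, 0.0449]
orientation: [0.756, 0.655, 0.0, 0.0]
ft_force: [-0.2, -0.9, 0.1]
opening: 0.0322
grasp_force: 40.0
```

Emit:
carry_out(series=[[[0, 0, 0], 0, 38], [[0, 0, 0], 0, 45], [[0, 0, 0], 0, 45], [[0, 0, -15], 0, 45], [[0, 0, -20], 0, 0], [[0, 0, 0], 0, 0], [[0, 0, 0], 0, 0], [[0, 0, 0], 0, 0], [[0, 0, 0], 0, 0], [[0, 1, 20], 0, 0], [[0, 0, 6], 0, 0], [[0, 0, 1.5], 0, 0], [[0, 0, 1], 0, 0], [[0, 0, 1], 0, 0], [[0, 0, 1], 0, 0], [[0, 0, 0], 0, 0], [[0, 0, 0], 0, 0]])

```text
time: 56.05
eef_pos: [0.4789, -0.2115, 0.0497]
orientation: [0.756, 0.655, 0.0, 0.0]
ft_force: [0.6, 0.5, 0.2]
opening: -0.0
grasp_force: 0.0
```

Tip has reached z 0.031 with no obstruction, so the case is down; one more mm to feel it, then retreat and look.

Emit:
carry_out(series=[[[0, 0, 1], 0, 0], [[0, 0, 0], 0, 0], [[0, 0, 0], 0, 0], [[0, 0, -20], 0, 0], [[0, 0, -45], 0, 0], [[0, 0, -45], 0, 40], [[0, 0, -40], 0, 60], [[0, 0, 0], 0, 60], [[0, 0, 0], 0, 60], [[0, 0, 0], 0, 60]])

```text
time: 57.05
eef_pos: [0.4778, -0.211, 0.197]
orientation: [0.756, 0.655, -0.001, -0.001]
ft_force: [-0.0, 0.5, -0.7]
opening: 0.0598
grasp_force: 0.0
```

Run:
```python
from to import *
from fitn import fit
np.set_printoptions(suppress=True,precision=4)
st();c=cam('wrist');save(c,'w23'); Nf,*_=fit(c,N); print(Nf)
c['im']=cv2.convertScaleAbs(c['im'])
for i in(1,2,3,4):
    p=nw((0,(-51+34*(i-1))/1e3),Nf); d=dial(c,*p,z=.031,h=.02); print(i,p,d[::2] if len(d) else d)
    n=40;u=np.linspace(.021,-.021,n)
# crop of nest left for numeric look at pocket 1
p=proj(c,[[*nw((0,0),Nf),.025]])[0].astype(int); g=cv2.cvtColor(c['im'],cv2.COLOR_BGR2GRAY)
for row in g[p[1]-62:p[1]+64:3,p[0]-24:p[0]+25:2]: print(' '.join('%3d'%v for v in row))
```

```text
t 57.05 p [ 0.4778 -0.211   0.197 ] x [0.142 0.99  0.001] y [ 0.99  -0.142 -0.003] z [-0.003  0.001 -1.   ] open 0.059808720257399056 F [-0.   0.5 -0.7] 0.0 j6 -0.29
[ 0.4766 -0.2287 -0.145 ]
1 [ 0.4692 -0.2792] [[180.       0.4689  -0.2787  -8.0965  16.3706  22.3005   0.9678]
 [200.       0.4689  -0.2786  -8.1301  15.8885  22.0167   0.9643]
 [220.       0.4689  -0.2785  -8.0975  15.3956  21.7208   0.9619]]
2 [ 0.4741 -0.2455] [[180.       0.4737  -0.245   -7.7652  16.5377  22.263    0.9672]
 [200.       0.4737  -0.2447  -8.1301  15.7171  21.8453   0.9761]
 [220.       0.4737  -0.2446  -8.1301  15.1707  21.5132   0.9744]]
3 [ 0.4791 -0.2119] []
4 [ 0.484  -0.1782] []
105 154  96  26  29  31  31  30  31  30  57 127 122 123 106  26  33  33  32  32  33  31  12 163 164
111 113  51  30  30 105 101 103 100 100 115 162 162 160 150  67  76  75  76  77  41  23  23 132 165
111 113  50   3 146 163 161 162 160 161 163 159 161 160 159 161 163 162 163 164 169  38  21 137 165
110 113  51  10 125 165 160 163 160 162 162 157 160 161 159 161 162 163 162 161 164  66  19 149 166
111 113  50   9  98 125 
[... 3075 characters left out ...]

255 249 255  11  50 239 223 193 254 252 251 251 251 251 251 252 255 116 242 191  65  15 255 248 251
250 248 255  12  25 244 219 174 255 251 251 251 251 251 251 246 255 121 244 189  44  24 225 249 246
249 248 255  11  26 238 226 168 255 252 252 252 252 252 252 252 255 124 240 197  79  36 255 248 245
249 248 255   6  20 240 246 163 173 171 172 170 172 172 172 173 176 117 252 175  24  24 255 247 246
249 248 251 225  46   9   3   4   4   2   2   3   2   2   2   2   2   1   4  10   5 198 252 248 246
249 248 247 248 249 249 250 249 251 248 250 247 252 248 250 249 250 251 249 250 250 250 247 247 245
249 247 248 248 248 248 248 247 249 247 248 246 250 246 248 247 248 249 248 248 249 249 247 247 246
```

Run:
```python
from h import *
c=cam('top'); im=c['im'].astype(int)
m=((im[:,:,2]>90)&(im[:,:,1]<50)&(im[:,:,0]<50)).astype(np.uint8); m[:190]=0
n,l,S,ce=cv2.connectedComponentsWithStats(m)
for i in range(1,n):
    if S[i,4]>5: print(ce[i],S[i,4],at(c,[ce[i]],.040))
d=np.abs(im-load('t2')['im'].astype(int)).sum(2); 
n,l,S,ce=cv2.connectedComponentsWithStats((cv2.blur(d[130:236,150:300].astype(np.float32),(3,3))>90).astype(np.uint8))
print([(ce[i]+[150,130],S[i,4]) for i in range(1,n) if S[i,4]>8])
print(r.hand_in())
```

```text
[297.0952381  214.38095238] 21 [[0.46002598 0.01535001 0.04      ]]
[309.05882353 213.        ] 17 [[ 0.46387091 -0.02304569  0.04      ]]
[(array([223.125  , 197.34375]), np.int32(64)), (array([249.42857143, 197.02857143]), np.int32(35)), (array([286.24901186, 211.75098814]), np.int32(506)), (array([297.69230769, 216.26923077]), np.int32(26)), (array([224.75510204, 220.12244898]), np.int32(49))]
the job is handed in; nothing more can be done
None
```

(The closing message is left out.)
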